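# Refill the booklet stapler from the slide-lid case

### The arm

A 7-joint arm with a two-finger parallel gripper is mounted at the origin on the work surface. World frame = base frame: x ahead of the robot, y to its left, z up, the work surface at z = 0. Lengths are in m, angles in rad, forces in N, time in s.
With the tool pointing down it reaches from about 0.425 to 0.875 m from the base axis. Payload 4.7 kg.
Tool frame: the origin (TCP) lies at the very end of the fingers, on their centre line; the grasp point (between the pads) lies 19 mm behind it (ctrl.grasp_offset is the distance from the TCP to the grasp point, in m); z points along the fingers, y is the direction in which the jaws open and shut (so a half turn about z gives the same grasp; the last joint's range is limited). The gripper opens to 87 mm and grips with 3 to 60 N. Pads are 19 mm wide; open, the fingers measure 117 mm over their backs; the gripper's body (75 mm by 190 mm) begins 51 mm behind the grasp point.
Start: joints at [1.287, 0.321, -0.07, 1.45, 0.023, 1.371, -0.057], TCP at [0.191, -0.621, 0.185] pointing down, gripper open.
Joint ranges: [-2.86, 2.86], [-0.3, 2.09], [-1.38, 1.24], [0.06, 2.45], [-1.56, 4.7], [0.09, 2.05], [-2.69, 2.69]. Speed limits (rad/s): [2.57, 2.57, 3.14, 3.14, 3.14, 3.14, 3.14].

### API

Orientations are given as a rotation vector (axis times angle).
In Python, from bench import ctrl gives the robot as it stands.
- The arm moves only by the shell command python3 -m creep 'ROWS' [FORCE]. ROWS is JSON, a list that holds one entry, the list of rows, each a list of 7 numbers: the opening, from 0 (shut) to 1 (fully open), then the shift along the tool's x, y, z in mm, then the turn, a rotation vector about the tool's x, y, z in rad. In form: [[[grip, dx, dy, dz, rx, ry, rz], ...]]. A call has 1 to 5 rows; each row is the pose to reach, as a shift and turn from the pose commanded when the call began, along the tool's axes at that moment; what a row does not reach only later rows make up. A row lasts 1/10 s, in which the tool goes at most 50 mm and 8.59 degrees, less where a joint would pass 70% of its speed; a pose out of reach is approached as far as the arm can. A call with a gripper value outside its range is refused whole. The fingers move at their own pace and stop on an object; FORCE is the grip in N (left out, the last holds). Time passes only in rows, so rows that repeat a pose let the fingers close. It gives the time, the measured TCP pose, the force and the opening at its end, in the units of the state.
- ctrl.get_state(): the state, without advancing time (a new reading comes with each control period).
- ctrl.get_image(name): name is "scene" or "top" or "wrist"; returns the picture (384x512x3 uint8, red, green, blue); there is no depth.
- ctrl.camera_params(name): a dict with "K" (3x3 intrinsics, pixels), "pose" (4x4, takes a point from camera to world coordinates). Camera axes: x right, y down, z forward; pixel columns grow to the right and rows downward; lengths in m; the calibration is good to about 2 mm. A picture is of the moment at which its call begins: read the wrist's pose just before it. camera_params takes no time and is no camera call; for the wrist camera it gives the pose at the moment of the call.
- ctrl.close_job(): hands the job in, once; it reports no verdict.
The state is a dict: "time": time; "joint_positions": joint angles; "qd": joint speeds; "joint_torque": joint torques, N m; "position": TCP position; "tool_rot": TCP orientation; "ft_force": force on the tool from outside, world axes, zero at the start; "torque": the same for the moment, N m; "grip_width": opening from 0.0 (shut) to 1.0 (fully open).
Only numpy, scipy, OpenCV 4.12 (cv2) and the standard library are available. Lean on these libraries where they do the work, as an engineer would, in place of code of your own. Each camera call takes 0.05 s, during which the arm holds its last target. There are 200 camera calls.

### The job

Make the booklet stapler ready for the next run: throw the two spent orange cartridges from its refill tray into the grey waste bin, and turn its dial until the white pointer stands at the red mark. Open the wooden stock case by lifting the lid's free end over the steel stop lip and sliding the lid clear of the steel rails, lay the lid right way up and flat on the blue cutting mat, then lay every green cartridge that you find in the case into the refill tray, in a single layer. Leave everything else on the counter where it is.

Things in the scene. Friction and masses are not known exactly. Their poses are not given: they have to be found in the camera images.
- mat: Blue cutting mat, 320 (its x) x 500 (its y) x 2 mm, fixed. Origin: centre of its underside, at counter level. The case stands on its left part (towards +y); the lid may lie anywhere on it.
- case: Fixed wooden case, outside 180 (x) x 144 (y), inside 168 x 120 mm, floor 4 mm thick; origin: centre of its underside, at counter level. The lid rests on the side walls' tops (z = 42) between cheeks (inner faces y = +-66, tops z = 56). Over its rear edges only (x = -90 to -30) are steel rails, z = 52 to 56, inner edges y = +-58, leaving 10 mm of height for the 5 mm lid. Rear closed to z = 52.
- lip (a point): Middle of the top edge of the steel stop lip: the case's +x end wall (x = 84 to 90), 49 mm high, 7 mm above the ledge the lid rests on, so it blocks the lid until the lid's +x end is lifted. The lid leaves towards the case's +x, over this lip; after about 55 mm of travel its rear edge is clear of the rails.
- lid_center (a point): Centre of the loose wooden lid, a 164 (x) x 128 (y) x 5 mm plate of about 80 g; x points to its free end (the lip end when shut), z up. Shut, it lies at x = -1 mm of the case, underside at z = 42 mm.
- lid_front (a point): Middle of the lower edge of the lid's free (+x) end.
- lid_bar (a point): Centre of the black grip bar on the lid: 44 long (lid x) x 14 wide (lid y) x 28 mm high, standing on the lid's upper face, 45 mm from the lid's centre towards the free end. Axes as the lid's.
- fresh1_mid (a point): Centre of green staple cartridge 1, a loose block 26 (x) x 40 (y) x 30 (z) mm, about 60 g, with a steel strip on top, standing on the case floor under the lid, in a row along the case's x, its 40 mm side across the case. Cork ledges 8 mm high (tops 12 mm above the counter) line the floor, leaving a floor of 152 (case x) x 80 (case y). 2 to 4 of the four are present; absent ones read None.
- fresh2_mid (a point): Centre of green staple cartridge 2, a loose block 26 (x) x 40 (y) x 30 (z) mm, about 60 g, with a steel strip on top, standing on the case floor under the lid, in a row along the case's x, its 40 mm side across the case. Cork ledges 8 mm high (tops 12 mm above the counter) line the floor, leaving a floor of 152 (case x) x 80 (case y). 2 to 4 of the four are present; absent ones read None.
- fresh3_mid (a point): Centre of green staple cartridge 3, a loose block 26 (x) x 40 (y) x 30 (z) mm, about 60 g, with a steel strip on top, standing on the case floor under the lid, in a row along the case's x, its 40 mm side across the case. Cork ledges 8 mm high (tops 12 mm above the counter) line the floor, leaving a floor of 152 (case x) x 80 (case y). 2 to 4 of the four are present; absent ones read None.
- fresh4_mid (a point): Centre of green staple cartridge 4, a loose block 26 (x) x 40 (y) x 30 (z) mm, about 60 g, with a steel strip on top, standing on the case floor under the lid, in a row along the case's x, its 40 mm side across the case. Cork ledges 8 mm high (tops 12 mm above the counter) line the floor, leaving a floor of 152 (case x) x 80 (case y). 2 to 4 of the four are present; absent ones read None.
- spent1_mid (a point): Centre of spent cartridge 1 (of two, both present): orange with a black strip, 26 (x) x 40 (y) x 30 (z) mm, about 60 g, loose, standing in the refill tray at the start.
- spent2_mid (a point): Centre of spent cartridge 2 (of two, both present): orange with a black strip, 26 (x) x 40 (y) x 30 (z) mm, about 60 g, loose, standing in the refill tray at the start.
- tray (a point): Centre of the refill tray's floor, 20 mm above the counter; axes as the stapler's. Tray inside 200 (x) x 110 (y) mm, walls 6 thick, 18 high above the floor. It is on the fixed booklet stapler: cream deck 345 x 132, 20 mm high, from x = -235 to 110 of this point; dial at x = -170; head (300 long, 210 high) at y = -120 to -250.
- dial (a joint): Angle of the stapler's dial, rad: growing anticlockwise seen from above, 0 with the pointer along the stapler's +x; limits -2.6 and 2.6; friction about 0.03 N m, stays where it is left.
- dial_axis (a point): On the dial's vertical axis, half-way up its grip bar (22 mm above the deck). The grey bar, 44 long x 12 wide x 28 mm high, stands along the pointer on a black skirt 56 mm across and 8 mm thick on the deck.
- pointer (a point): Tip of the white pointer line at the skirt's rim, 28 mm from the axis.
- index_mark (a point): Where the pointer's tip must stand: at the skirt's rim beside the red mark on the white ring round the dial, 28 mm from the axis. The ring is fixed during a run; its angle differs from start to start.
- bin: Grey open waste bin, fixed, 120 x 120 x 60 mm high, walls 5 mm. Origin: centre of its underside.
- notes: Bystander: yellow block of sticky notes, 76 x 76 x 22 mm.
- marker: Bystander: red marker pen, 115 x 14 x 14 mm, lying at the mat's far edge.
- tape: Bystander: roll of clear tape lying flat, 80 mm across, 24 high.
- glue: Bystander: white glue bottle with orange cap, 48 mm across, 120 high.
- pens: Bystander: grey pen cup, 76 mm across, 95 high.
There are look-alikes about, which are no part of the job. Leave any turquoise or yellow look-alike of the part that bears spent2_mid alone.

How it is judged:
By the outcome, as a careful person would: the job done as asked, in the order asked, and still so for the second after the job is handed in, with the robot touching nothing.
Of fresh1, fresh2, fresh3, fresh4 only 2 to 4 are there at a start; the rules pass over those that are not, and their reading is None.
At some moment in a run one of fresh1, fresh2, fresh3, fresh4, spent1, spent2 may be knocked a few centimetres aside while the robot is not near it.
Once in a run the grip may slacken for a moment while it holds something.
It also fails if it takes over 210 s, if anything falls off the work surface, if the arm or the gripper's body presses on something with over 40 N, if the wrist force passes 120 N, or if a joint passes its speed limit or range.

## Working session

There is one attempt and no reset: what is moved stays moved. The work goes in short steps, Python scripts to look and compute and a shell command to move; the robot and the scene stay as the last step left them, time stands still between calls to the robot, and variables do not carry over. Pictures are saved under pics/ and viewed, about 12 in all and at most 16, crops included, and the job is handed in when it is done.

```bash
ls; mkdir -p pics; python3 - <<'E'
from bench import ctrl
import cv2,numpy as np
s=ctrl.get_state();print(s)
for n in("scene","top","wrist"):
    p=ctrl.camera_params(n);print(n,np.round(p["K"],1).tolist(),np.round(p["pose"],3).tolist())
a=[ctrl.get_image(n)[:,:,::-1] for n in("top","scene")]
for n,i in zip(("top","scene"),a): cv2.imwrite(f"pics/{n}0.png",i)
cv2.imwrite("pics/t0b.png",cv2.resize(a[0],(800,600),interpolation=cv2.INTER_CUBIC))
cv2.imwrite("pics/s0b.png",cv2.resize(a[1],(800,600),interpolation=cv2.INTER_CUBIC))
E
```

```text
pics
{'time': 0.0, 'joint_positions': array([ 1.28709612,  0.3218582 , -0.07008625,  1.45169253,  0.02257718,
        1.37078636, -0.05691696]), 'qd': array([ 0.00030107, -0.00166895,  0.00055613, -0.00130939,  0.00046811,
        0.00216202,  0.00086473]), 'joint_torque': array([ 8.38671731e-04, -4.91281271e+01, -4.03451454e-01, -3.12525022e+01,
       -6.40631374e-02,  4.38586192e-02,  1.65721904e-04]), 'position': array([ 0.19049395, -0.62079705,  0.18422993]), 'tool_rot': array([-3.10492586e+00, -4.65788397e-01,  5.72873769e-04]), 'ft_force': array([ 0.79430318, -0.38429747, -0.52094064]), 'torque': array([-0.00186617, -0.02723481, -0.01201446]), 'grip_width': 1.0004254265527333}
scene [[346.4, 0.0, 253.1], [0.0, 346.4, 190.9], [0.0, 0.0, 1.0]] [[0.454, 0.75, -0.482, 0.954], [0.891, -0.386, 0.24, -0.144], [-0.006, -0.538, -0.843, 0.8], [0.0, 0.0, 0.0, 1.0]]
top [[358.8, 0.0, 257.1], [0.0, 358.8, 194.3], [0.0, 0.0, 1.0]] [[-0.089, -0.966, 0.243, 0.298], [-0.996, 0.086, -0.024, 0.069], [0.002, -0.244, -0.97, 1.11], [0.0, 0.0, 0.0, 1.0]]
wrist [[271.9, 0.0, 258.6], [0.0, 271.9, 195.6], [0.0, 0.0, 1.0]] [[0.294, -0.92, -0.261, 0.263], [-0.956, -0.283, -0.078, -0.599], [-0.002, 0.272, -0.962, 0.383], [0.0, 0.0, 0.0, 1.0]]
```

View pics/t0b.png

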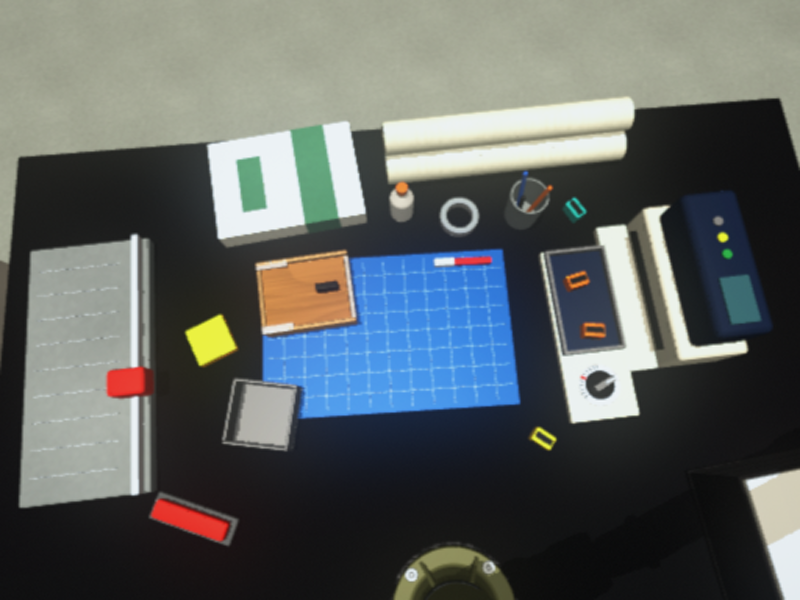

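View pics/s0b.png

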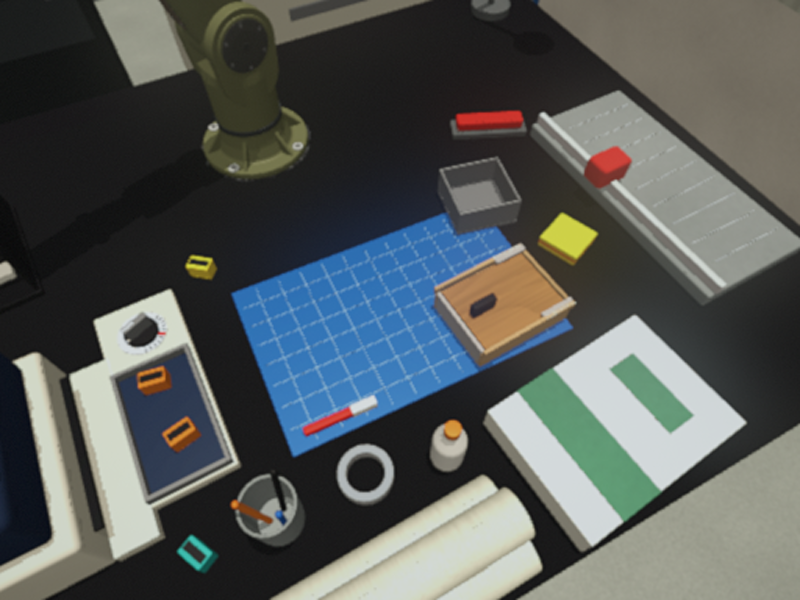

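Both views are clear. The case is left of centre with its lid's free end towards world -y, and the bin is near the robot. The stapler is on the right, with its dial nearest the robot and two orange cartridges in the tray.

```bash
cat > h.py <<'E'
import cv2,numpy as np
from scipy.spatial.transform import Rotation as R
from bench import ctrl
def pt(P,u,v,z):
    K,T=np.array(P["K"]),np.array(P["pose"]); d=T[:3,:3]@np.linalg.solve(K,[u,v,1.]); o=T[:3,3]
    return o+d*(z-o[2])/d[2]
def proj(P,X):
    K,T=np.array(P["K"]),np.array(P["pose"]); c=T[:3,:3].T@(np.array(X)-T[:3,3]); q=K@c; return q[:2]/q[2]
def snap(n,f=None):
    P=ctrl.camera_params(n); im=ctrl.get_image(n)[:,:,::-1].copy()
    if f: cv2.imwrite("pics/"+f,im)
    return P,im
def blobs(im,lo,hi,amin=40):
    m=cv2.inRange(cv2.cvtColor(im,cv2.COLOR_BGR2HSV),lo,hi)
    c,_=cv2.findContours(m,cv2.RETR_EXTERNAL,cv2.CHAIN_APPROX_NONE)
    return sorted([k for k in c if cv2.contourArea(k)>=amin],key=cv2.contourArea,reverse=True)
def go(target,yaw=None):
    """shift in tool axes (mm) and turn to reach TCP target, tool down, tool x at world yaw"""
    s=ctrl.get_state(); r=R.from_rotvec(s["tool_rot"]); d=r.inv().apply(np.array(target)-s["position"])*1000
    w=np.zeros(3)
    if yaw is not None: w=(r.inv()*(R.from_euler('z',yaw)*R.from_rotvec([np.pi,0,0]))).as_rotvec()
    print("pos",np.round(s["position"],4),"shift",np.round(d,1),"turn",np.round(w,3),"yaw",yaw_now(s))
def yaw_now(s=None):
    s=s or ctrl.get_state(); x=R.from_rotvec(s["tool_rot"]).apply([1,0,0]); return round(float(np.arctan2(x[1],x[0])),4)
E
python3 - <<'E'
from h import *
P=ctrl.camera_params("top");S=ctrl.camera_params("scene")
f=512/800
pts=dict(trayA=(541,252,.038),trayB=(602,246,.038),trayC=(625,349,.038),trayD=(561,356,.038),sp_far=(577,281,.05),sp_near=(595,330,.05),dial=(600,383,.042),
caseA=(257,263,.056),caseB=(347,252,.056),caseC=(356,322,.05),caseD=(263,333,.056),bar=(327,285,.075),
matA=(502,250,.002),matB=(519,404,.002),binA=(234,379,.06),binB=(300,385,.06),binC=(293,450,.06),binD=(223,443,.06),marker=(463,261,.012),glue=(401,188,.12),tape=(459,216,.02),pens=(530,192,.095),notes=(211,340,.022),turq=(575,208,.03),yel=(543,438,.03))
for k,(u,v,z) in pts.items(): print(k,np.round(pt(P,u*f,v*f,z),3))
sp=dict(sp_near=(154,378,.05),sp_far=(180,432,.05),dial=(141,328,.042),bar=(483,303,.075))
for k,(u,v,z) in sp.items(): print("S",k,np.round(pt(S,u*f,v*f,z),3))
go([.56,-.33,.30],0)
E
```

```text
trayA [ 0.649 -0.247  0.038]
trayB [ 0.651 -0.373  0.038]
trayC [ 0.439 -0.38   0.038]
trayD [ 0.436 -0.254  0.038]
sp_far [ 0.579 -0.306  0.05 ]
sp_near [ 0.479 -0.324  0.05 ]
dial [ 0.378 -0.319  0.042]
caseA [0.671 0.32  0.056]
caseB [0.678 0.142 0.056]
caseC [0.536 0.134 0.05 ]
caseD [0.529 0.313 0.056]
bar [0.608 0.183 0.075]
matA [ 0.673 -0.177  0.002]
matB [ 0.355 -0.168  0.002]
binA [0.445 0.368 0.06 ]
binB [0.423 0.246 0.06 ]
binC [0.307 0.264 0.06 ]
binD [0.331 0.39  0.06 ]
marker [ 0.653 -0.092  0.012]
glue [0.775 0.025 0.12 ]
tape [ 0.749 -0.094  0.02 ]
pens [ 0.756 -0.228  0.095]
notes [0.531 0.423 0.022]
turq [ 0.741 -0.335  0.03 ]
yel [ 0.287 -0.198  0.03 ]
S sp_near [ 0.486 -0.319  0.05 ]
S sp_far [ 0.586 -0.306  0.05 ]
S dial [ 0.384 -0.319  0.042]
S bar [0.611 0.181 0.075]
pos [ 0.1906 -0.6209  0.1844] shift [ 438.5 -169.8 -115.3] turn [-0.002  0.     0.298] yaw 0.2979
```

```bash
python3 -m creep '[[[1,0,0,-50,0,0,-0.15],[1,0,0,-100,0,0,-0.3],[1,40,-10,-120,0,0,-0.45],[1,80,-20,-120,0,0,-0.6],[1,120,-40,-120,0,0,-0.75]]]'; python3 -c "
from h import *
go([.53,-.315,.27],np.pi/2)"
```

```text
time: 0.6
position: [0.2948, -0.548, 0.3055]
tool_rot: [2.715, 1.578, 0.0]
ft_force: [0.6, -0.5, -0.3]
grip_width: 0.999
pos [ 0.2948 -0.548   0.3055] shift [319.   88.9  35.5] turn [ 0.001  0.001 -0.518] yaw 1.0526
```

```bash
python3 -m creep '[[[1,48,12,0,0,0,-0.13],[1,96,25,0,0,0,-0.26],[1,144,38,0,0,0,-0.39],[1,192,52,0,0,0,-0.518],[1,240,66,10,0,0,-0.518]]]' >/dev/null; python3 -m creep '[[[1,11,40,10,0,0,0],[1,22,79,25,0,0,0],[1,22,79,25,0,0,0]]]'; python3 -c "
from h import *
go([.53,-.315,.27],np.pi/2)
P,im=snap('wrist','w1.png')
for c in blobs(im,(3,120,80),(20,255,255)):
    r=cv2.minAreaRect(c);print(r,np.round(pt(P,*r[0],.05),4))
"
```

```text
time: 1.4
position: [0.5531, -0.3462, 0.2661]
tool_rot: [-2.213, -2.221, -0.005]
ft_force: [-0.2, 0.2, 0.3]
grip_width: 1.001
pos [ 0.5531 -0.3462  0.2661] shift [ 31.3 -23.   -3.6] turn [-0.002 -0.007  0.004] yaw 1.5746
((374.0, 307.5), (13.0, 274.0), 90.0) [ 0.7611 -0.5944  0.05  ]
((211.45050048828125, 153.49505615234375), (18.308683395385742, 26.96550941467285), 5.710593223571777) [ 0.4818 -0.3215  0.05  ]
((277.9615478515625, 143.8076934814453), (27.064022064208984, 17.258216857910156), 78.69007110595703) [ 0.5826 -0.3066  0.05  ]
((412.2692565917969, 266.8461608886719), (46.479522705078125, 19.807729721069336), 78.69007110595703) [ 0.8169 -0.5129  0.05  ]
((101.74050903320312, 266.8985900878906), (13.519977569580078, 46.12977981567383), 1.3639274835586548) [ 0.2859 -0.5154  0.05  ]
((408.4851379394531, 101.14852142333984), (37.612403869628906, 7.761290073394775), 5.710593223571777) [ 0.77  -0.245  0.05 ]
```

View pics/w1.png

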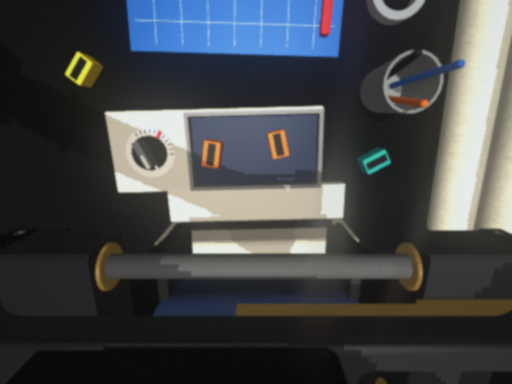

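The wrist view shows the dial at (151,152) with its red mark at (158,134), and spent cartridges at (211,153) and (278,144). I'll take the far cartridge first.

```bash
python3 -m creep '[[[0.5,20,15,40,0,0,-0.1],[0.5,40,29.5,85,0,0,-0.19],[0.5,40,29.5,130,0,0,-0.19],[0.5,40,29.5,175,0,0,-0.19],[0.5,40,29.5,195,0,0,-0.19]]]' 20 >/dev/null;python3 -m creep '[[[0.5,0,0,0,0,0,0],[0.5,0,0,0,0,0,0]]]'; python3 -c "
from h import *
go([.5826,-.3066,.025],np.pi/2+.19)
P,im=snap('wrist','w2.png')"
```

```text
time: 2.15
position: [0.5785, -0.3135, 0.0766]
tool_rot: [2.008, 2.415, -0.001]
ft_force: [-0.3, -0.0, 0.5]
grip_width: 0.519
pos [ 0.5785 -0.3135  0.0766] shift [ 6.1  5.2 51.6] turn [ 0.     0.001 -0.006] yaw 1.7543
```

View pics/w2.png

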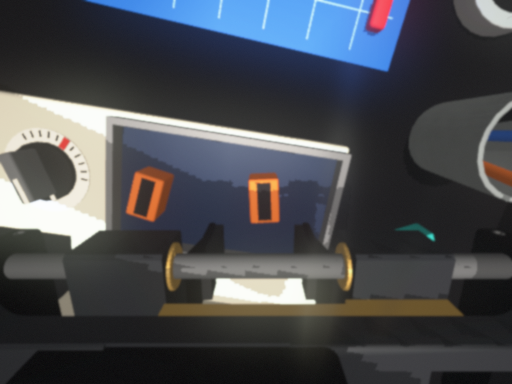

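The cartridge at (264,200) sits square between the fingers. I'll refine its position from this view.

```bash
python3 -c "
from h import *
P=ctrl.camera_params('wrist')
t=pt(P,264.5,201,.05);print(t);t[2]=.025
go(t,np.pi/2+.19)
for u,v in((137,186),(128,214),(151,220),(158,192)):print(pt(P,u,v,.05))"
```

```text
[ 0.58444346 -0.30721159  0.05      ]
pos [ 0.5796 -0.3136  0.0777] shift [ 5.5  5.9 52.7] turn [ 0.002  0.002 -0.006] yaw 1.7546
[ 0.47445252 -0.3138923   0.05      ]
[ 0.46823422 -0.3409279   0.05      ]
[ 0.48859959 -0.34291369  0.05      ]
[ 0.49256907 -0.31595627  0.05      ]
```

```bash
python3 -m creep '[[[0.5,5.5,5.5,10,0,0,0],[0.5,5.5,5.5,30,0,0,0],[0.5,5.5,5.5,52,0,0,0],[0.5,5.5,5.5,52,0,0,0],[0,5.5,5.5,52,0,0,0]]]' 30;python3 -m creep '[[[0,0,0,0,0,0,0],[0,0,0,0,0,0,0],[0,0,0,0,0,0,0]]]' ;python3 -m creep '[[[0,0,0,-30,0,0,0],[0,0,0,-70,0,0,0],[0,0,0,-110,0,0,0],[0,0,0,-110,0,0,0],[0,0,0,-110,0,0,0]]]'; python3 -c "
from h import *
go([.376,.317,.135],np.pi/2+.19)"
```

```text
time: 2.7
position: [0.5839, -0.3056, 0.0243]
tool_rot: [2.006, 2.417, 0.001]
ft_force: [0.0, -0.1, 0.8]
grip_width: 0.465
time: 3.0
position: [0.5839, -0.3062, 0.0247]
tool_rot: [2.006, 2.416, 0.0]
ft_force: [0.3, 0.9, 0.3]
grip_width: 0.223
time: 3.5
position: [0.5841, -0.3062, 0.1353]
tool_rot: [2.005, 2.415, 0.0]
ft_force: [-0.2, 0.1, -0.3]
grip_width: 0.004
pos [ 0.5841 -0.3062  0.1353] shift [650.8 -90.   -1.4] turn [ 0.002  0.002 -0.005] yaw 1.7557
```

```bash
python3 -c "
from h import *
P,im=snap('wrist','w3.png')"
```

```text
(no output)
```

View pics/w3.png

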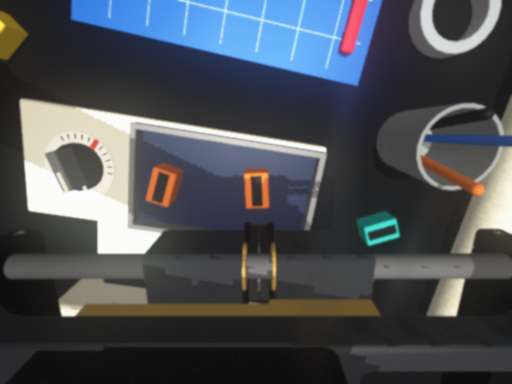

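The cartridge is still standing at (257,190) and the grip closed empty, so there's an offset. I'll check the TCP's projection against where the fingertips appear.

```bash
python3 -c "
from h import *
im=cv2.imread('pics/w3.png');P=ctrl.camera_params('wrist');s=ctrl.get_state()
print(np.round(P['pose'],4).tolist(), s['position'])
print('tcp px',proj(P,s['position']))
for c in blobs(im,(3,120,80),(20,255,255)):
    r=cv2.boundingRect(c);x,y,w,h=r
    if y<230 and w<40: print(r,pt(P,x+w/2,y+h/2,.05))
print('black strip',pt(P,257,190,.05))
for n in('scene','top'):
  Q,i=snap(n,n+'1.png')
  for c in blobs(i,(5,150,60),(18,255,255),15):
    x,y,w,h=cv2.boundingRect(c); p=pt(Q,x+w/2,y+h/2,.05)
    if p[1]<-.2: print(n,(x,y,w,h),p)
"
```

```text
[[0.9829, 0.1768, 0.0512, 0.5697], [0.1841, -0.9455, -0.2686, -0.2322], [0.0009, 0.2734, -0.9619, 0.3325], [0.0, 0.0, 0.0, 1.0]] [ 0.58296542 -0.30580832  0.13345077]
tcp px [257.64993762 218.00587815]
(146, 164, 37, 43) [ 0.48389645 -0.3185903   0.05      ]
(244, 169, 26, 40) [ 0.58175988 -0.30421563  0.05      ]
black strip [ 0.58196227 -0.30530585  0.05      ]
scene (104, 267, 24, 22) [ 0.59048042 -0.3053621   0.05      ]
scene (147, 319, 27, 16) [ 0.73417832 -0.25086536  0.05      ]
scene (102, 234, 8, 15) [ 0.49278926 -0.30317928  0.05      ]
top (361, 174, 16, 12) [ 0.57901058 -0.30462907  0.05      ]
top (372, 207, 15, 9) [ 0.47837198 -0.31981157  0.05      ]
top (339, 119, 15, 15) [ 0.76195317 -0.26233739  0.05      ]
```

```bash
python3 -m creep '[[[0.5,0,-1.5,30,0,0,0],[0.5,0,-1.5,60,0,0,0],[0.5,0,-1.5,60,0,0,0],[0.5,0,-1.5,60,0,0,0],[0.5,0,-1.5,60,0,0,0]]]' 30 | grep -v force;python3 -m creep '[[[0.5,0,0,30,0,0,0],[0.5,0,0,52,0,0,0],[0.5,0,0,52,0,0,0],[0.5,0,0,52,0,0,0]]]'|grep -v force; for i in 1; do python3 -m creep '[[[0,0,0,0,0,0,0],[0,0,0,0,0,0,0]]]'|grep grip;python3 -m creep '[[[0,0,0,0,0,0,0],[0,0,0,0,0,0,0]]]'|grep grip;python3 -m creep '[[[0,0,0,0,0,0,0],[0,0,0,0,0,0,0]]]'; done;  python3 -c "
from h import *
P,im=snap('wrist','w4.png')"
```

```text
time: 4.15
position: [0.5827, -0.3063, 0.0748]
tool_rot: [2.006, 2.416, 0.001]
grip_width: 0.376
time: 4.55
position: [0.5826, -0.3063, 0.023]
tool_rot: [2.006, 2.416, 0.001]
grip_width: 0.497
grip_width: 0.394
grip_width: 0.222
time: 5.15
position: [0.5818, -0.3061, 0.0216]
tool_rot: [2.007, 2.417, -0.0]
ft_force: [0.4, 0.7, -0.3]
grip_width: 0.051
```

View pics/w4.png

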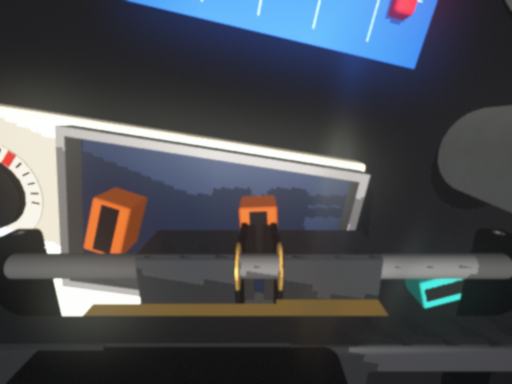

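The fingers are shut with the cartridge standing ahead of them, its far top edge at v≈196. I'll compute where it is now.

```bash
python3 -c "
from h import *
P=ctrl.camera_params('wrist');s=ctrl.get_state()
print(s['position'],s['grip_width'],'tcp',proj(P,s['position']))
print(np.round(P['pose'],3).tolist())
r=R.from_rotvec(s['tool_rot'])
for k in (0,.02,.04): print(k,proj(P,np.array(s['position'])-r.apply([0,0,k])))
for u,v in((240,197),(276,196),(240,207),(276,207),(244,212),(272,212)): print((u,v),pt(P,u,v,.05),pt(P,u,v,.02))
Q,i=snap('top','top2.png')
for c in blobs(i,(3,100,50),(20,255,255),15):
    x,y,w,h=cv2.boundingRect(c); p=pt(Q,x+w/2,y+h/2,.05); print((x,y,w,h),p)
cv2.imwrite('pics/top2c.png',cv2.resize(i[130:280,320:470],(600,600),interpolation=cv2.INTER_CUBIC))
"
```

```text
[ 0.58171064 -0.30609593  0.02150932] 0.033179287271524215 tcp [257.64736093 218.05276228]
[[0.983, 0.177, 0.051, 0.568], [0.184, -0.946, -0.268, -0.233], [0.001, 0.273, -0.962, 0.221], [0.0, 0.0, 0.0, 1.0]]
0 [257.64736093 218.05276228]
0.02 [257.588335   228.00416896]
0.04 [257.51621569 240.16303912]
(240, 197) [ 0.56580019 -0.28329759  0.05      ] [ 0.56533468 -0.29222375  0.02      ]
(276, 196) [ 0.58877797 -0.27830855  0.05      ] [ 0.59235284 -0.28635745  0.02      ]
(240, 207) [ 0.56693967 -0.29007542  0.05      ] [ 0.56667452 -0.30019339  0.02      ]
(276, 207) [ 0.59029872 -0.28570724  0.05      ] [ 0.594141   -0.29505711  0.02      ]
(244, 212) [ 0.5701274  -0.29303052  0.05      ] [ 0.57042277 -0.30366812  0.02      ]
(272, 212) [ 0.58839214 -0.28961539  0.05      ] [ 0.59189916 -0.29965247  0.02      ]
(164, 160, 63, 51) [0.60892366 0.22844289 0.05      ]
(371, 206, 17, 11) [ 0.47837198 -0.31981157  0.05      ]
(338, 118, 16, 17) [ 0.76209498 -0.26074183  0.05      ]
(361, 176, 9, 11) [ 0.57521105 -0.29309845  0.05      ]
(253, 116, 9, 9) [0.8079847  0.01965633 0.05      ]
(92, 235, 7, 18) [0.45648086 0.52996494 0.05      ]
```

View pics/top2c.png

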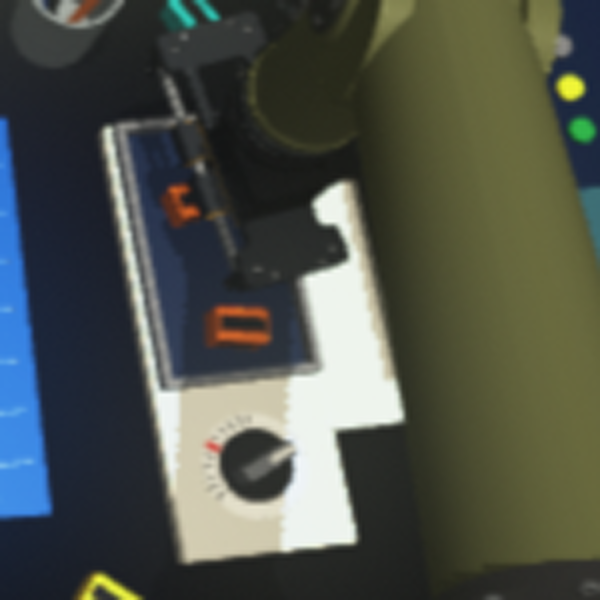

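```bash
python3 -c "
from h import *
print(ctrl.get_state()['grip_width'])
P,i=snap('scene','scene2.png')
cv2.imwrite('pics/scene2c.png',cv2.resize(i[200:320,50:210],(800,600),interpolation=cv2.INTER_CUBIC))
"
```

```text
0.024089476772288884
```

View pics/scene2c.png

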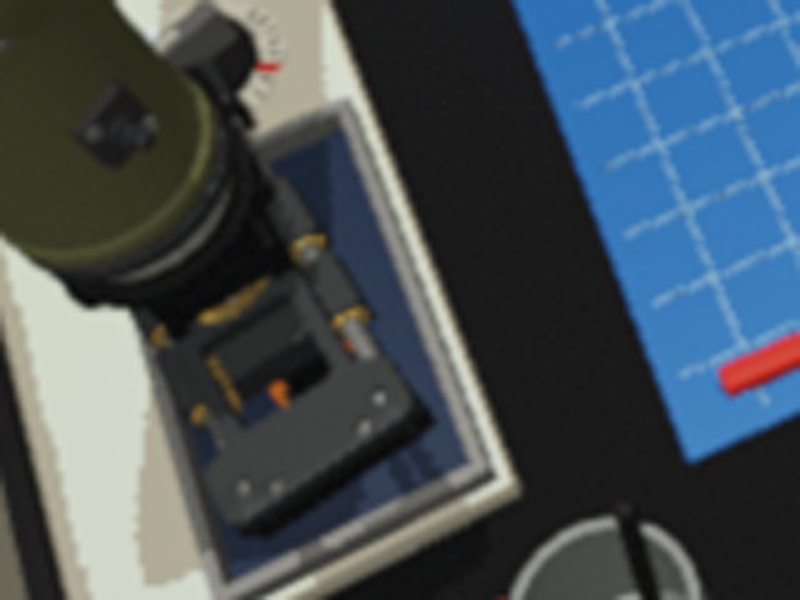

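```bash
python3 -m creep '[[[0,0,0,2,0,0,0],[0,0,0,2,0,0,0],[0,0,0,3.5,0,0,0],[0,0,0,3.5,0,0,0]]]'; python3 -m creep '[[[0,0,0,-3.5,0,0,0],[0.5,0,0,-3.5,0,0,0],[0.5,0,0,-3.5,0,0,0],[0.5,0,0,-3.5,0,0,0],[0.5,0,0,-3.5,0,0,0]]]'; python3 -m creep '[[[0.5,0,0,0,0,0,0],[0.5,0,0,0,0,0,0]]]' ; python3 -m creep '[[[0.2,0,0,0,0,0,0],[0.2,0,0,0,0,0,0],[0.2,0,0,0,0,0,0],[0.2,0,0,0,0,0,0],[0.2,0,0,0,0,0,0]]]' 60;  python3 -c "
from h import *
P,i=snap('wrist','w5.png')
print(ctrl.get_state()['position'])
"
```

```text
time: 5.7
position: [0.5816, -0.306, 0.0177]
tool_rot: [-2.006, -2.417, 0.0]
ft_force: [-0.1, 0.7, 0.4]
grip_width: 0.008
time: 6.2
position: [0.5817, -0.3061, 0.0215]
tool_rot: [-2.007, -2.417, 0.0]
ft_force: [-0.4, -0.0, -0.6]
grip_width: 0.285
time: 6.4
position: [0.5817, -0.3061, 0.0215]
tool_rot: [-2.007, -2.417, 0.0]
ft_force: [-0.1, -0.5, -0.0]
grip_width: 0.449
time: 6.9
position: [0.5818, -0.3061, 0.0215]
tool_rot: [2.007, 2.417, -0.0]
ft_force: [-0.1, 0.1, -0.5]
grip_width: 0.215
[ 0.58174294 -0.30609954  0.02153844]
```

View pics/w5.png

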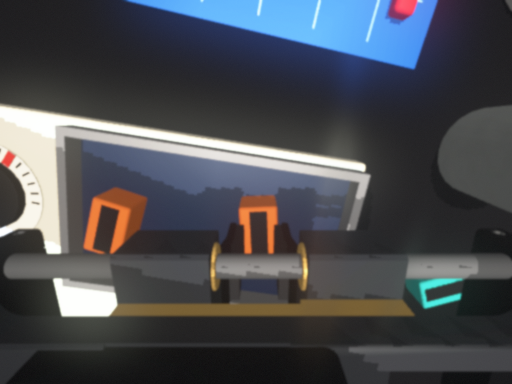

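TCP went 2 mm below the tray floor with no contact. The fingers flank the cartridge at (258,225) but look closer to the camera than its top, so the real fingertips sit higher than reported. I'll feel downwards for the floor in small steps with the fingers open.

```bash
python3 -m creep '[[[0.5,0,0,0,0,0,0],[0.5,0,0,0,0,0,0],[0.5,0,0,0,0,0,0],[0.5,0,0,0,0,0,0],[0.5,0,0,0,0,0,0]]]' 30|grep grip; python3 -m creep '[[[0.5,0,0,4,0,0,0],[0.5,0,0,8,0,0,0],[0.5,0,0,8,0,0,0]]]' | egrep 'pos|ft'; python3 -c "
from h import *
s=ctrl.get_state();P=ctrl.camera_params('wrist');r=R.from_rotvec(s['tool_rot'])
for k in(0,.01,.02,.03,.04,.05): print(k,proj(P,np.array(s['position'])+r.apply([.0095,0,-k])))"
```

```text
grip_width: 0.481
position: [0.5811, -0.3058, 0.0125]
ft_force: [-0.8, 0.8, 0.0]
0 [257.67079674 206.50355182]
0.01 [257.64240499 210.74789223]
0.02 [257.61113967 215.42180812]
0.03 [257.57654126 220.59399264]
0.04 [257.53804679 226.34860981]
0.05 [257.49495886 232.78990978]
```

```bash
python3 -m creep '[[[0.5,0,0,4,0,0,0],[0.5,0,0,8,0,0,0],[0.5,0,0,8,0,0,0]]]' | egrep 'pos|ft';python3 -m creep '[[[0.5,0,0,3,0,0,0],[0.5,0,0,6,0,0,0],[0.5,0,0,6,0,0,0]]]' | egrep 'pos|ft';python3 -m creep '[[[0.35,0,0,0,0,0,0],[0.2,0,0,0,0,0,0],[0,0,0,0,0,0,0],[0,0,0,0,0,0,0],[0,0,0,0,0,0,0]]]' | egrep 'pos|ft|grip';python3 -m creep '[[[0,0,0,0,0,0,0],[0,0,0,0,0,0,0]]]' | egrep 'pos|ft|grip'
```

```text
position: [0.5812, -0.3058, 0.0046]
ft_force: [-0.0, -0.6, -1.0]
position: [0.5814, -0.306, -0.001]
ft_force: [0.2, 0.0, -0.7]
position: [0.5819, -0.3062, -0.0003]
ft_force: [0.3, 0.6, 0.8]
grip_width: 0.292
position: [0.5819, -0.3062, -0.0003]
ft_force: [-0.1, 1.0, 0.6]
grip_width: 0.293
```

Gripped now at 0.293 (25.5 mm). The real fingertips are therefore about 30 mm above the reported TCP, and I'll allow for that from here on. Lift and carry to the bin.

```bash
python3 -m creep '[[[0,0,0,-15,0,0,0],[0,0,0,-45,0,0,0],[0,0,0,-80,0,0,0],[0,0,0,-120,0,0,0],[0,0,0,-145,0,0,0]]]' | egrep 'pos|ft|grip';python3 -m creep '[[[0,30,-4,0,0,0,0],[0,75,-10,0,0,0,0],[0,120,-16,0,0,0,0],[0,165,-22,0,0,0,0],[0,210,-28,0,0,0,0]]]' | egrep 'pos|ft|grip';  python3 -m creep '[[[0,45,-6,0,0,0,0],[0,90,-12,0,0,0,0],[0,135,-18,0,0,0,0],[0,180,-25,0,0,0,0],[0,225,-31,0,0,0,0]]]' | egrep 'pos|ft|grip'; python3 -c "
from h import *
go([.376,.317,.07],np.pi/2+.19)"
```

```text
position: [0.5831, -0.3063, 0.1491]
ft_force: [1.1, -1.0, 0.3]
grip_width: 0.298
position: [0.515, -0.103, 0.1455]
ft_force: [0.8, -0.0, 0.7]
grip_width: 0.298
position: [0.4429, 0.1124, 0.1454]
ft_force: [0.1, 0.9, 0.1]
grip_width: 0.296
pos [0.4429 0.1124 0.1454] shift [213.6 -28.2  75.1] turn [ 0.001  0.002 -0.005] yaw 1.7561
```

```bash
python3 -m creep '[[[0,45,-6,0,0,0,0],[0,90,-12,0,0,0,0],[0,135,-18,0,0,0,0],[0,180,-23,0,0,0,0],[0,225,-26,0,0,0,0]]]' >/dev/null;python3 -m creep '[[[0,0,0,0,0,0,0],[0,0,0,40,0,0,0],[0,0,0,80,0,0,0],[0,0,0,120,0,0,0],[0,0,0,120,0,0,0]]]' | egrep 'pos|ft|grip'; python3 -m creep '[[[0.5,0,0,0,0,0,0],[0.5,0,0,0,0,0,0],[0.5,0,0,0,0,0,0],[0.5,0,0,0,0,0,0],[0.5,0,0,-30,0,0,0]]]' | egrep 'pos|ft|grip'; python3 -m creep '[[[0.5,0,0,-40,0,0,0],[0.5,0,0,-85,0,0,0],[0.5,-45,6,-105,0,0,0.06],[0.5,-90,12,-105,0,0,0.12],[0.5,-135,18,-105,0,0,0.19]]]' | egrep 'pos|ft|grip';python3 -c "
from h import *
snap('scene','s3.png')
go([.482,-.3215,.15],np.pi/2-.1)"
```

```text
position: [0.3734, 0.3235, 0.0206]
ft_force: [-1.0, -1.5, -1.5]
grip_width: 0.299
position: [0.3752, 0.325, 0.053]
ft_force: [1.0, -0.7, -0.0]
grip_width: 0.495
position: [0.4206, 0.1966, 0.1615]
ft_force: [1.2, -0.4, -0.3]
grip_width: 0.499
pos [0.4232 0.1872 0.1605] shift [-507.4   68.9   13.9] turn [0.004 0.006 0.08 ] yaw 1.5508
```

```bash
python3 -m creep '[[[0.5,-45,6,0,0,0,0.08],[0.5,-90,12,0,0,0,0.08],[0.5,-135,18,0,0,0,0.08],[0.5,-180,24,0,0,0,0.08],[0.5,-225,30,0,0,0,0.08]]]' >/dev/null; python3 -m creep '[[[0.5,-45,2,0,0,0,0],[0.5,-90,5,0,0,0,0],[0.5,-135,8,0,0,0,0],[0.5,-180,12,0,0,0,0],[0.5,-225,15,0,0,0,0]]]' >/dev/null; python3 -m creep '[[[0.5,-20,1,10,0,0,0],[0.5,-40,2,20,0,0,0],[0.5,-40,2,60,0,0,0],[0.5,-40,2,60,0,0,0],[0.5,-40,2,60,0,0,0]]]' ; python3 -c "
from h import *
P,im=snap('wrist','w6.png')
for c in blobs(im,(3,120,80),(20,255,255)):
    x,y,w,h=cv2.boundingRect(c)
    if y<230 and w<70: print((x,y,w,h),cv2.minAreaRect(c),pt(P,x+w/2,y+h/2,.05))
go([.482,-.3215,-.005],np.pi/2-.1)
print(len(blobs(cv2.imread('pics/s3.png')[100:160,270:340],(3,120,50),(20,255,255),5)))"
```

```text
time: 14.1
position: [0.4425, -0.2913, 0.0992]
tool_rot: [-2.31, -2.126, -0.0]
ft_force: [1.1, 0.2, 1.0]
grip_width: 0.502
(283, 200, 31, 46) ((298.32415771484375, 223.11036682128906), (28.23546600341797, 45.34283447265625), 4.763640880584717) [ 0.48021223 -0.31778972  0.05      ]
pos [ 0.4435 -0.292   0.1005] shift [-26.3  40.7 105.5] turn [ 0.001 -0.     0.017] yaw 1.488
1
```

View pics/w6.png

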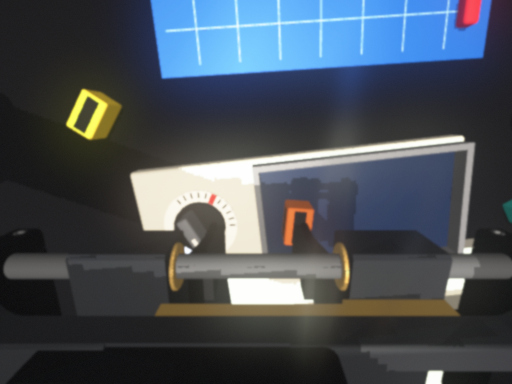

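The remaining cartridge is at (298,226), turned about 5° clockwise. I'll grasp it with a narrower opening so the fingers clear the tray's end wall.

```bash
python3 -m creep '[[[0.42,-13,20,0,0,0,0.05],[0.42,-26,39.5,0,0,0,0.05],[0.42,-26,39.5,20,0,0,0.05],[0.42,-26,39.5,45,0,0,0.05],[0.42,-26,39.5,45,0,0,0.05]]]' |egrep 'pos|ft|grip'; python3 -m creep '[[[0.42,0,0,15,0,0,0],[0.42,0,0,30,0,0,0],[0.42,0,0,45,0,0,0],[0.42,0,0,59,0,0,0],[0.42,0,0,59,0,0,0]]]'|egrep 'pos|ft|grip'; python3 -m creep '[[[0,0,0,0,0,0,0],[0,0,0,0,0,0,0],[0,0,0,0,0,0,0],[0,0,0,0,0,0,0],[0,0,0,0,0,0,0]]]'|egrep 'pos|ft|grip'
```

```text
position: [0.479, -0.3207, 0.0534]
ft_force: [0.4, 0.4, -1.2]
grip_width: 0.422
position: [0.4779, -0.3212, -0.0071]
ft_force: [-1.4, -0.5, 0.3]
grip_width: 0.419
position: [0.4802, -0.3226, -0.0038]
ft_force: [-1.0, -0.4, 2.1]
grip_width: 0.296
```

```bash
python3 -m creep '[[[0,0,0,-15,0,0,0],[0,0,0,-45,0,0,0],[0,0,0,-80,0,0,0],[0,0,0,-120,0,0,0],[0,0,0,-150,0,0,0]]]' | egrep 'grip';python3 -m creep '[[[0,30,-9,0,0,0,0],[0,75,-23,0,0,0,0],[0,120,-37,0,0,0,0],[0,165,-50,0,0,0,0],[0,210,-64,0,0,0,0]]]' | egrep 'grip';  python3 -m creep '[[[0,45,-14,0,0,0,0],[0,90,-28,0,0,0,0],[0,135,-42,0,0,0,0],[0,180,-56,0,0,0,0],[0,225,-69,0,0,0,0]]]' | egrep 'grip'; python3 -c "
from h import *
go([.376,.297,.02])"
```

```text
grip_width: 0.297
grip_width: 0.3
grip_width: 0.296
pos [0.4059 0.1286 0.1464] shift [163.1 -52.5 126.1] turn [0. 0. 0.] yaw 1.4362
```

```bash
python3 -m creep '[[[0,45,-14,0,0,0,0],[0,90,-28,0,0,0,0],[0,135,-42,0,0,0,0],[0,155,-50,0,0,0,0],[0,155,-50,0,0,0,0]]]' |egrep pos;python3 -m creep '[[[0,0,0,0,0,0,0],[0,0,0,40,0,0,0],[0,0,0,80,0,0,0],[0,0,0,115,0,0,0],[0,0,0,115,0,0,0]]]' | egrep 'pos|ft|grip'; python3 -m creep '[[[0.5,0,0,0,0,0,0],[0.5,0,0,0,0,0,0],[0.5,0,0,0,0,0,0],[0.5,0,0,0,0,0,0],[0.5,0,0,-30,0,0,0]]]' | egrep 'pos|ft|grip'; python3 -m creep '[[[0.5,0,0,-40,0,0,0],[0.5,0,0,-85,0,0,0],[0.5,-45,0,-105,0,0,0],[0.5,-90,0,-105,0,0,0],[0.5,-135,0,-105,0,0,0]]]' | egrep 'pos|ft|grip';python3 -c "
from h import *
Q,a=snap('scene','s4.png');P,b=snap('top','t4.png')
# dial: white pointer, red mark
cv2.imwrite('pics/c4.png',np.hstack([cv2.resize(a[190:230,70:125],(440,320),interpolation=cv2.INTER_CUBIC),cv2.resize(b[225:265,360:405],(360,320),interpolation=cv2.INTER_CUBIC)]))
for n,i in(('s',a),('t',b)):
  for c in blobs(i,(3,120,40),(20,255,255),8): print(n,cv2.boundingRect(c))
go([.385,-.32,.15],np.pi/2)"
```

```text
position: [0.3759, 0.2912, 0.1466]
position: [0.377, 0.2846, 0.0277]
ft_force: [-0.4, -1.0, -0.3]
grip_width: 0.3
position: [0.3757, 0.2849, 0.0587]
ft_force: [0.7, -0.3, 0.6]
grip_width: 0.491
position: [0.361, 0.1505, 0.1676]
ft_force: [6.3, 2.0, 0.3]
grip_width: 0.498
s (284, 162, 76, 61)
s (290, 118, 25, 15)
s (374, 104, 26, 16)
s (147, 319, 27, 16)
s (284, 268, 12, 14)
s (344, 153, 25, 16)
s (261, 65, 6, 8)
t (164, 163, 61, 49)
t (160, 259, 14, 11)
t (338, 118, 16, 17)
t (253, 116, 8, 9)
t (94, 236, 5, 14)
pos [0.3605 0.1447 0.1657] shift [-455.8   93.8   16.3] turn [ 0.     0.001 -0.15 ] yaw 1.4205
```

View pics/c4.png

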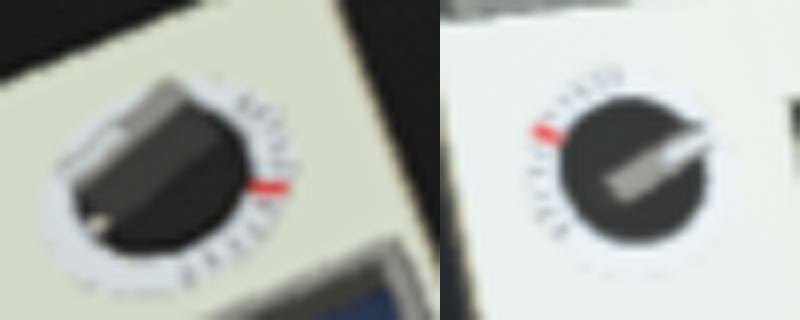

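The bin now shows orange inside and the tray is empty. In the close crops the red mark is on the dial ring's +y side, and the pointer points roughly towards -y. Next, a closer wrist look at the dial.

```bash
python3 -m creep '[[[0.4,-45,9,0,0,0,-0.15],[0.4,-90,18,0,0,0,-0.15],[0.4,-135,27,0,0,0,-0.15],[0.4,-180,36,0,0,0,-0.15],[0.4,-225,45,0,0,0,-0.15]]]' >/dev/null; python3 -m creep '[[[0.4,-45,4,0,0,0,0],[0.4,-90,8,0,0,0,0],[0.4,-135,12,0,0,0,0],[0.4,-180,16,0,0,0,0],[0.4,-225,20,0,0,0,0]]]' >/dev/null; python3 -m creep '[[[0.4,-20,0,20,0,0,0],[0.4,-30,0,40,0,0,0],[0.4,-30,0,40,0,0,0],[0.4,-30,0,40,0,0,0],[0.4,-30,0,40,0,0,0]]]' ; python3 -c "
from h import *
P,im=snap('wrist','w7.png')
go([.385,-.32,.12],np.pi/2)
u,v=map(int,proj(P,[.382,-.32,.028]));print(u,v)
u0,v0=max(0,u-64),max(0,v-48);print(u0,v0)
cv2.imwrite('pics/w7c.png',cv2.resize(im[v0:v0+96,u0:u0+128],(768,576),interpolation=cv2.INTER_CUBIC))"
```

```text
time: 20.75
position: [0.3989, -0.3298, 0.127]
tool_rot: [2.202, 2.238, 0.001]
ft_force: [-0.3, -0.5, 0.7]
grip_width: 0.4
pos [ 0.3989 -0.3299  0.1271] shift [ 10.2 -13.8   7. ] turn [0.002 0.001 0.017] yaw 1.5875
242 178
178 130
```

View pics/w7c.png

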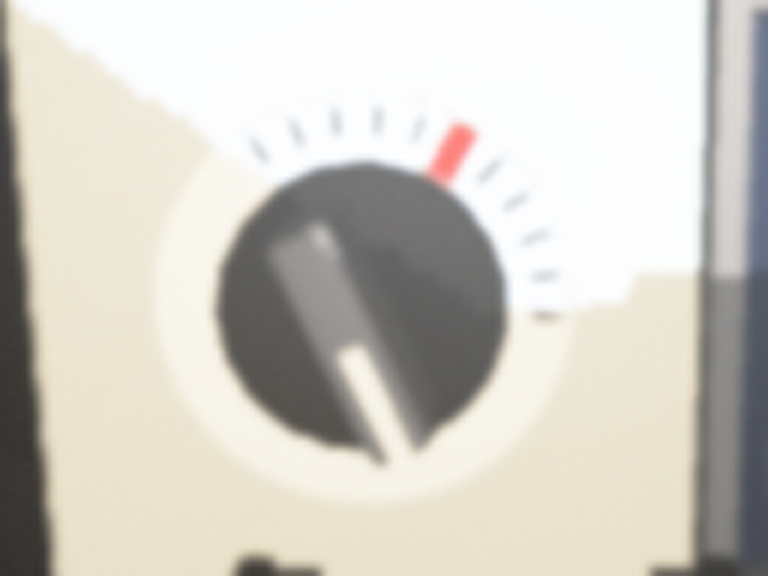

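```bash
python3 -c "
from h import *
P=ctrl.camera_params('wrist')
q=lambda u,v,z:pt(P,178+u/6,130+v/6,z)[:2]
C=q(362,306,.028);print('C',C, q(362-145,306,.028),q(507,306,.028),q(362,163,.028),q(362,450,.028))
for n,p in(('mark',q(453,153,.022)),('mark in',q(440,178,.022))): d=p-C;print(n,p,np.linalg.norm(d),np.arctan2(d[1],d[0]))
a,b,c=q(350,350,.056),q(400,450,.056),q(297,240,.056);d=b-a;print('ptr dir',np.arctan2(d[1],d[0]),a,b,c,'bar mid',(b+c)/2, np.linalg.norm(b-c))
d=b-c;print(np.arctan2(d[1],d[0])); d=b-C;print(np.arctan2(d[1],d[0]))
s=ctrl.get_state();print(s['joint_positions'])"
```

```text
C [ 0.37712837 -0.32313548] [ 0.35002283 -0.32357279] [ 0.40424913 -0.32269792] [ 0.37722349 -0.29639256] [ 0.37702772 -0.35142902]
mark [ 0.39373253 -0.29509216] 0.032590273436122384 1.0362134379165002
mark in [ 0.39136005 -0.29979041] 0.027341049567424353 1.023331327489996
ptr dir -1.1213439034306933 [ 0.37699179 -0.32445015] [ 0.38557852 -0.34225092] [ 0.36822065 -0.30556727] bar mid [ 0.37689959 -0.32390909] 0.040583075675863216
-1.128836084747581
-1.154565411156533
[ 6.52021201e-01  7.88517897e-02 -1.27795831e-02  1.85640323e+00
  8.67305710e-04  1.20397980e+00  6.55645797e-01]
```

Dial axis at (0.377, -0.3235), pointer at -1.125 rad and mark at +1.03 rad, so the turn is +2.155. I'll rotate the tool by 2.71 to align with the bar first.

```bash
python3 -m creep '[[[0.4,3,-10,0,0,0,0.145],[0.4,7,-22,0,0,0,0.29],[0.4,7,-22,0,0,0,0.435],[0.4,7,-22,0,0,0,0.58],[0.4,7,-22,0,0,0,0.725]]]' 15 >/dev/null; python3 -m creep '[[[0.4,0,0,0,0,0,0.145],[0.4,0,0,0,0,0,0.29],[0.4,0,0,0,0,0,0.435],[0.4,0,0,0,0,0,0.58],[0.4,0,0,0,0,0,0.725]]]' >/dev/null;python3 -m creep '[[[0.4,0,0,0,0,0,0.145],[0.4,0,0,0,0,0,0.29],[0.4,0,0,0,0,0,0.435],[0.4,0,0,0,0,0,0.58],[0.4,0,0,0,0,0,0.725]]]' >/dev/null;python3 -m creep '[[[0.4,0,0,0,0,0,0.145],[0.4,0,0,0,0,0,0.29],[0.4,0,0,0,0,0,0.435],[0.4,0,0,0,0,0,0.537],[0.4,0,0,0,0,0,0.537]]]'; python3 -m creep '[[[0.4,0,0,30,0,0,0],[0.4,0,0,50,0,0,0],[0.4,0,0,50,0,0,0]]]' >/dev/null; python3 -c "
from h import *
go([.377,-.3235,.006],-1.125)"
```

```text
time: 22.8
position: [0.3765, -0.3235, 0.1267]
tool_rot: [2.657, -1.676, 0.003]
ft_force: [0.8, 0.8, -0.3]
grip_width: 0.398
pos [ 0.3742 -0.322   0.0736] shift [ 2.8 -2.  67.6] turn [0.002 0.004 0.002] yaw -1.1231
```

```bash
python3 -m creep '[[[0.4,2,-1.5,20,0,0,0],[0.4,2,-1.5,40,0,0,0],[0.4,2,-1.5,52,0,0,0],[0.4,2,-1.5,52,0,0,0]]]' | egrep 'pos|ft'; python3 -m creep '[[[0.4,0,0,5,0,0,0],[0.4,0,0,10,0,0,0],[0.4,0,0,14,0,0,0],[0.4,0,0,14,0,0,0]]]' | egrep 'pos|ft'; python3 -m creep '[[[0,0,0,0,0,0,0],[0,0,0,0,0,0,0],[0,0,0,0,0,0,0],[0,0,0,0,0,0,0],[0,0,0,0,0,0,0]]]'| egrep 'pos|ft|grip'; python3 -m creep '[[[0,0,0,0,0,0,0],[0,0,0,0,0,0,0]]]'| egrep 'pos|ft|grip'
```

```text
position: [0.3774, -0.3243, 0.023]
ft_force: [-0.9, -0.6, 0.2]
position: [0.3777, -0.3248, 0.0093]
ft_force: [-1.4, 0.3, -0.9]
position: [0.3766, -0.3258, 0.0097]
ft_force: [-4.4, -2.2, 4.0]
grip_width: 0.135
position: [0.3766, -0.3258, 0.0097]
ft_force: [-4.8, -1.3, 3.3]
grip_width: 0.136
```

Gripping the 12 mm bar (0.136). Turn it +2.155.

```bash
python3 -m creep '[[[0,0,0,0,0,0,-0.14],[0,0,0,0,0,0,-0.28],[0,0,0,0,0,0,-0.42],[0,0,0,0,0,0,-0.56],[0,0,0,0,0,0,-0.7]]]'| egrep 'pos|ft|grip';python3 -m creep '[[[0,0,0,0,0,0,-0.14],[0,0,0,0,0,0,-0.28],[0,0,0,0,0,0,-0.42],[0,0,0,0,0,0,-0.56],[0,0,0,0,0,0,-0.7]]]'| egrep 'pos|ft|grip';python3 -m creep '[[[0,0,0,0,0,0,-0.14],[0,0,0,0,0,0,-0.28],[0,0,0,0,0,0,-0.42],[0,0,0,0,0,0,-0.56],[0,0,0,0,0,0,-0.7]]]'| egrep 'pos|ft|grip';python3 -m creep '[[[0,0,0,0,0,0,-0.055],[0,0,0,0,0,0,-0.055],[0,0,0,0,0,0,-0.055]]]'| egrep 'pos|ft|grip'; python3 -c "
from h import *
go([.377,-.3235,.006],1.03)"
```

```text
position: [0.3776, -0.3248, 0.0097]
ft_force: [-2.2, 0.7, 4.8]
grip_width: 0.135
position: [0.3777, -0.3234, 0.0097]
ft_force: [-3.8, 3.3, 6.2]
grip_width: 0.136
position: [0.3769, -0.3223, 0.0097]
ft_force: [-5.3, 5.3, 10.2]
grip_width: 0.134
position: [0.3767, -0.3222, 0.0097]
ft_force: [-6.9, 4.9, 9.9]
grip_width: 0.134
pos [ 0.3767 -0.3222  0.0097] shift [-1.   0.9  3.7] turn [-0.005 -0.002 -0.001] yaw 1.0293
```

```bash
python3 -m creep '[[[0.4,0,0,0,0,0,0],[0.4,0,0,0,0,0,0],[0.4,0,0,0,0,0,0],[0.4,0,0,0,0,0,0],[0.4,0,0,0,0,0,0]]]'| egrep 'grip';python3 -m creep '[[[0.4,0,0,-20,0,0,0],[0.4,0,0,-60,0,0,0],[0.4,0,0,-100,0,0,0],[0.4,-5,0,-125,0,0,0],[0.4,-10,0,-125,0,0,0]]]'| egrep 'pos|grip'; python3 -c "
from h import *
P,im=snap('wrist','w8.png')
u,v=map(int,proj(P,[.377,-.3235,.028]));print(u,v)
u0,v0=max(0,u-64),max(0,v-48);print(u0,v0)
cv2.imwrite('pics/w8c.png',cv2.resize(im[v0:v0+96,u0:u0+128],(768,576),interpolation=cv2.INTER_CUBIC))"
```

```text
grip_width: 0.388
position: [0.3753, -0.3356, 0.139]
grip_width: 0.401
253 175
189 127
```

View pics/w8c.png

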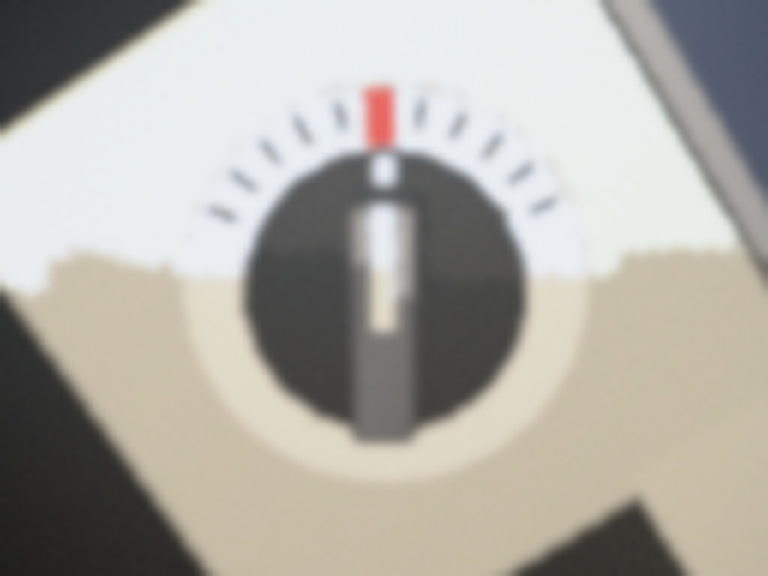

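The pointer at (383,160) lines up with the red mark at (380,117), within about 0.02 rad. Next is the lid. The case corners from the first top view give a case x direction of -1.532 rad and put the bar near (0.606, 0.183).

```bash
python3 -c "
from h import *
go([.575,.15,.15],1.61)"; python3 -m creep '[[[0.5,40,8,-5,0,0,-0.14],[0.5,80,16,-10,0,0,-0.28],[0.5,120,24,-10,0,0,-0.42],[0.5,160,32,-10,0,0,-0.58],[0.5,200,40,-10,0,0,-0.58]]]' >/dev/null; python3 -c "
from h import *
go([.575,.15,.15],1.61)"
```

```text
pos [ 0.3733 -0.3357  0.1365] shift [520.  -78.2 -14.6] turn [ 0.004  0.003 -0.582] yaw 1.0277
pos [ 0.5101 -0.1813  0.1428] shift [328.3  78.4  -7. ] turn [-0.002 -0.001  0.002] yaw 1.6119
```

```bash
python3 -m creep '[[[0.5,45,10,0,0,0,0],[0.5,90,20,0,0,0,0],[0.5,135,30,0,0,0,0],[0.5,180,40,0,0,0,0],[0.5,225,50,0,0,0,0]]]' >/dev/null; python3 -m creep '[[[0.5,40,10,0,0,0,0],[0.5,60,15,0,0,0,0],[0.5,60,15,0,0,0,0],[0.5,60,15,0,0,0,0]]]' >/dev/null; python3 -c "
from h import *
go([.605,.183,.02],1.61)
P,im=snap('wrist','w9.png')
u,v=proj(P,[.605,.183,.075]);print(u,v)
m=cv2.inRange(cv2.cvtColor(im,cv2.COLOR_BGR2GRAY),0,45);x0,y0=int(u)-60,max(0,int(v)-50)
print(x0,y0)
cv2.imwrite('pics/w9c.png',cv2.resize(im[0:260,100:450],(770,572),interpolation=cv2.INTER_CUBIC))"
```

```text
pos [0.5634 0.1041 0.1428] shift [ 77.3  45.  122.7] turn [-0.003  0.001 -0.   ] yaw 1.6096
305.3410678969401 115.72459222219288
245 65
```

View pics/w9c.png

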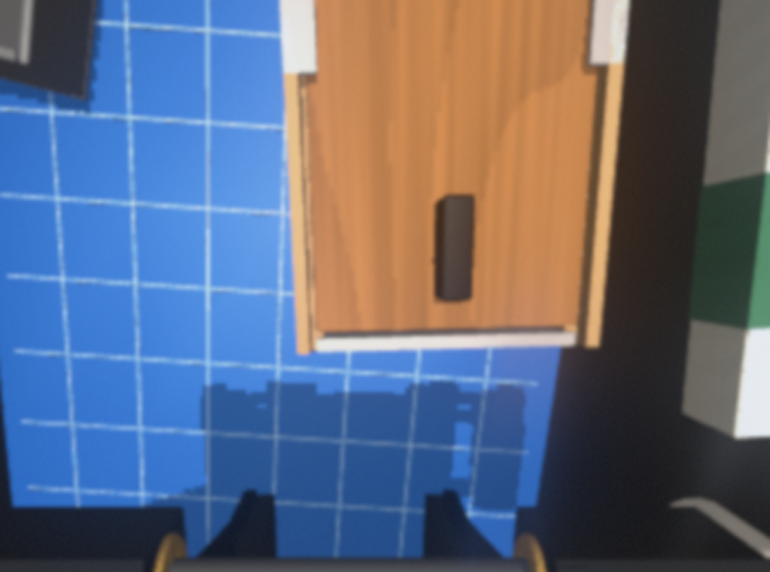

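Bar top face centre is at crop (457,247). The lip runs from (318,345) to (574,337).

```bash
python3 -c "
from h import *
P=ctrl.camera_params('wrist')
q=lambda u,v,z:pt(P,100+u/2.2,v/2.2,z)
b=q(458,247,.075);print('bar',b,q(443,247,.075),q(473,247,.075),q(458,196,.075),q(458,298,.075))
l,r=q(318,342,.049),q(574,333,.049);d=r-l;print('lip',l,r,np.arctan2(d[1],d[0]),np.linalg.norm(d))
go([b[0],b[1],.02],1.61)"
```

```text
bar [0.60789399 0.18491868 0.075     ] [0.60149516 0.18468189 0.075     ] [0.61429244 0.18515545 0.075     ] [0.6061231  0.20523614 0.075     ] [0.60974576 0.16367318 0.075     ]
lip [0.54784143 0.13875675 0.049     ] [0.67226606 0.14775832 0.049     ] 0.07221971572174615 0.12474981115799261
pos [0.5637 0.1029 0.1432] shift [ 80.4  47.5 123. ] turn [-0.002  0.001 -0.002] yaw 1.6076
```

```bash
python3 -m creep '[[[0.4,40,24,0,0,0,-0.04],[0.4,80,47,10,0,0,-0.04],[0.4,80.5,47.5,50,0,0,-0.04],[0.4,80.5,47.5,80,0,0,-0.04],[0.4,80.5,47.5,80,0,0,-0.04]]]' 40 >/dev/null; python3 -m creep '[[[0.4,0,0,0,0,0,0]]]' >/dev/null; python3 -c "
from h import *
go([.608,.185,.02],1.649)"
```

```text
pos [0.6088 0.1847 0.0644] shift [ 0.4 -0.8 44.4] turn [-0.001  0.001 -0.003] yaw 1.6463
```

```bash
python3 -m creep '[[[0.4,0,0,12,0,0,0],[0.4,0,0,24,0,0,0],[0.4,0,0,34,0,0,0],[0.4,0,0,34,0,0,0]]]' |egrep 'pos|ft'; python3 -m creep '[[[0.4,0,0,5,0,0,0],[0.4,0,0,10,0,0,0],[0.4,0,0,10,0,0,0]]]' |egrep 'pos|ft';python3 -m creep '[[[0,0,0,0,0,0,0],[0,0,0,0,0,0,0],[0,0,0,0,0,0,0],[0,0,0,0,0,0,0],[0,0,0,0,0,0,0]]]' |egrep 'pos|ft|grip'; python3 -m creep '[[[0,0,0,0,0,0,0],[0,0,0,0,0,0,0],[0,0,0,0,0,0,0]]]' |egrep 'pos|ft|grip'
```

```text
position: [0.6075, 0.186, 0.0287]
ft_force: [-0.9, 0.4, 0.0]
position: [0.6083, 0.1866, 0.0198]
ft_force: [0.8, -0.4, 0.1]
position: [0.6075, 0.1867, 0.0207]
ft_force: [-5.2, -0.8, 4.6]
grip_width: 0.156
position: [0.6075, 0.1867, 0.0207]
ft_force: [-5.2, -0.8, 5.0]
grip_width: 0.156
```

```bash
python3 -m creep '[[[0,-0.3,0,-2.2,0,-0.018,0],[0,-0.7,0,-4.5,0,-0.035,0],[0,-1,0,-6.8,0,-0.053,0],[0,-1.4,0,-9,0,-0.07,0],[0,-1.4,0,-9,0,-0.07,0]]]' |egrep 'pos|ft|grip|rot'; python3 -c "
from h import *
s=ctrl.get_state();print(s['torque'],R.from_rotvec(s['tool_rot']).as_matrix().round(3).tolist())"
```

```text
position: [0.6077, 0.1856, 0.0293]
tool_rot: [2.096, 2.269, -0.078]
ft_force: [-5.4, -0.8, 1.2]
grip_width: 0.157
[-0.07468686  1.30935691 -0.29846634] [[-0.079, 0.997, 0.004], [0.994, 0.079, -0.072], [-0.072, -0.002, -0.997]]
```

```bash
python3 -m creep '[[[0,-5,0,0.3,0,0,0],[0,-10,0,0.6,0,0,0],[0,-16,0,1,0,0,0],[0,-22,0,1.4,0,0,0],[0,-22,0,1.4,0,0,0]]]' |egrep 'pos|ft|grip';python3 -m creep '[[[0,-10,0,0.7,0,0,0],[0,-20,0,1.4,0,0,0],[0,-32,0,2.2,0,0,0],[0,-42,0,3,0,0,0],[0,-42,0,3,0,0,0]]]' |egrep 'pos|ft|grip'; python3 -c "
from h import *
P,im=snap('scene','s10.png')
T,im2=snap('top','t10.png')
for n,i in(('s',im),('t',im2)):
  for c in blobs(i,(8,80,60),(20,255,255),300): print(n,cv2.boundingRect(c))"
```

```text
position: [0.609, 0.1648, 0.0292]
ft_force: [-6.3, 1.2, -1.0]
grip_width: 0.156
position: [0.6124, 0.122, 0.0293]
ft_force: [-6.2, 0.2, -1.4]
grip_width: 0.156
s (263, 160, 105, 75)
t (164, 162, 62, 50)
```

```bash
python3 -m creep '[[[0,-10,0,0.5,0,0,0],[0,-10,0,-20,0,0,0],[0,-10,0,-50,0,0,0],[0,-10,0,-85,0,0.03,0],[0,-10,0,-100,0,0.07,0]]]' |egrep 'pos|ft|grip'; python3 -c "
from h import *
go([.51,-.075,.10],np.pi/2)
P,im=snap('scene','s11.png')
for c in blobs(im,(8,80,60),(20,255,255),300): print(cv2.boundingRect(c),cv2.contourArea(c))
cv2.imwrite('pics/s11c.png',im[100:330,150:500])"
```

```text
position: [0.6177, 0.1209, 0.1348]
ft_force: [0.6, 0.1, 0.0]
grip_width: 0.154
pos [0.6177 0.1209 0.1348] shift [-186.6 -123.5   33.3] turn [ 0.01  -0.002  0.081] yaw 1.6518
(264, 145, 104, 89) 2683.0
```

View pics/s11c.png

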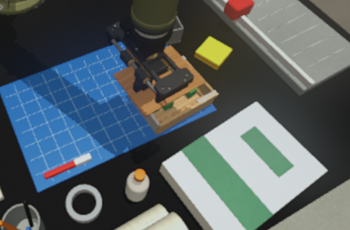

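The lid is up in the grip, with green cartridges showing in the case beneath it. Carry it to the free part of the mat.

```bash
python3 -m creep '[[[0,-30,-20,0,0,0,0.04],[0,-70,-46,0,0,0,0.08],[0,-110,-73,0,0,0,0.08],[0,-150,-100,0,0,0,0.08],[0,-185,-122,0,0,0,0.08]]]' |egrep 'grip'; python3 -m creep '[[[0,0,0,30,0,0,0],[0,0,0,60,0,0,0],[0,0,0,90,0,0,0],[0,0,0,120,0,0,0],[0,0,0,130,0,0,0]]]' |egrep 'pos|ft|grip'; python3 -c "
from h import *
go([.51,-.075,-.019],np.pi/2)"
```

```text
grip_width: 0.155
position: [0.5052, -0.0755, -0.0029]
ft_force: [-1.1, -0.0, -0.5]
grip_width: 0.157
pos [ 0.5052 -0.0755 -0.0029] shift [ 0.5  4.9 16.1] turn [-0.003  0.    -0.001] yaw 1.5698
```

```bash
python3 -m creep '[[[0,0,0,4,0,0,0],[0,0,0,8,0,0,0],[0,0,0,12,0,0,0],[0,0,0,12,0,0,0]]]' |egrep 'pos|ft|grip'; python3 -m creep '[[[0,0,0,1.5,0,0,0],[0,0,0,3,0,0,0],[0,0,0,3,0,0,0]]]' |egrep 'pos|ft|grip'; python3 -m creep '[[[0,0,0,1.5,0,0,0],[0,0,0,1.5,0,0,0]]]' |egrep 'pos|ft|grip'
```

```text
position: [0.5075, -0.0758, -0.0114]
ft_force: [0.2, 0.2, -0.3]
grip_width: 0.156
position: [0.5069, -0.0757, -0.0148]
ft_force: [-0.8, 0.2, -1.4]
grip_width: 0.157
position: [0.5067, -0.0756, -0.0166]
ft_force: [0.3, -0.1, -0.5]
grip_width: 0.156
```

```bash
python3 -m creep '[[[0,0,0,1.5,0,0,0],[0,0,0,1.5,0,0,0]]]' |egrep 'pos|ft'; python3 -m creep '[[[0,0,0,1.2,0,0,0],[0,0,0,1.2,0,0,0]]]' |egrep 'pos|ft|grip'; python3 -m creep '[[[0.3,0,0,0,0,0,0],[0.3,0,0,0,0,0,0],[0.3,0,0,0,0,0,0],[0.3,0,0,0,0,0,0]]]' 30|egrep 'pos|ft|grip';python3 -m creep '[[[0.4,0,0,-20,0,0,0],[0.4,0,0,-60,0,0,0],[0.4,0,0,-100,0,0,0],[0.4,0,0,-140,0,0,0],[0.4,20,0,-160,0,0,0]]]' |egrep 'pos|ft|grip'; python3 -c "
from h import *
T,im=snap('top','t12.png'); S,im2=snap('scene','s12.png')
for c in blobs(im,(6,80,60),(20,255,255),300):
  r=cv2.minAreaRect(c);b=cv2.boxPoints(r);print('lid',r,[pt(T,*p,.007)[:2].round(3).tolist() for p in b])
for c in blobs(im,(40,80,40),(80,255,255),10):
  r=cv2.minAreaRect(c);print('green',r,pt(T,*r[0],.034)[:2].round(4))
go([.60,.14,.13],1.649)"
```

```text
position: [0.5067, -0.0756, -0.0181]
ft_force: [0.3, 0.8, -0.4]
position: [0.5069, -0.0756, -0.0192]
ft_force: [-0.7, 0.2, -0.6]
grip_width: 0.156
position: [0.5069, -0.0756, -0.0191]
ft_force: [-0.3, 0.8, -1.1]
grip_width: 0.292
position: [0.5088, -0.0585, 0.1447]
ft_force: [0.8, 0.0, 0.3]
grip_width: 0.396
lid ((194.21502685546875, 186.74343872070312), (47.199546813964844, 60.30552673339844), 82.23483276367188) [[0.692, 0.343], [0.703, 0.148], [0.546, 0.139], [0.536, 0.326]]
lid ((281.1375427246094, 213.02938842773438), (39.357322692871094, 48.97441482543945), 85.36454010009766) [[0.572, 0.048], [0.571, -0.107], [0.446, -0.102], [0.447, 0.049]]
green ((200.64865112304688, 111.39189147949219), (60.8276252746582, 20.54987335205078), 80.53767395019531) [0.8646 0.202 ]
green ((160.25997924804688, 117.31999206542969), (32.38549041748047, 14.000715255737305), 81.8698959350586) [0.8551 0.3345]
green ((178.5, 189.5), (13.0, 9.0), 90.0) [0.6054 0.284 ]
green ((465.0, 162.0), (6.0, 6.0), 90.0) [ 0.615  -0.6233]
green ((203.0, 186.5), (13.0, 8.0), 90.0) [0.6083 0.2078]
green ((215.0, 188.0), (12.0, 8.0), 90.0) [0.6002 0.1709]
pos [ 0.5097 -0.0531  0.1447] shift [192.9  90.5  15.2] turn [ 0.007  0.001 -0.077] yaw 1.5722
```

The lid lies flat on the mat (corners x 0.446–0.572, y -0.107–0.049). Three green cartridges are in the case, at y≈0.284, 0.208 and 0.171. I'll measure them from close up with the wrist camera.

```bash
python3 -m creep '[[[0.7,40,18,0,0,0,-0.04],[0.7,80,36,0,0,0,-0.077],[0.7,120,54,0,0,0,-0.077],[0.7,160,72,0,0,0,-0.077],[0.7,186,90,15,0,0,-0.077]]]' >/dev/null;python3 -m creep '[[[0.7,0,0,0,0,0,0],[0.7,0,0,0,0,0,0],[0.7,0,0,0,0,0,0]]]'|egrep pos; python3 -c "
from h import *
P,im=snap('wrist','w13.png')
for c in blobs(im,(40,80,40),(85,255,255),60):
  r=cv2.minAreaRect(c);x,y,w,h=cv2.boundingRect(c);b=[pt(P,*p,.034)[:2].round(4).tolist() for p in cv2.boxPoints(r)];print(np.round(r[0],1),np.round(r[1],1),round(r[2],1),pt(P,*r[0],.034)[:2].round(4),b)
go([.60,.17,-.017],1.649)"
```

```text
position: [0.5968, 0.1282, 0.125]
[453.5 142.3] [ 68.4 116.6] 88.7 [0.7979 0.1937] [[0.7291, 0.2217], [0.8465, 0.2329], [0.8713, 0.1639], [0.7457, 0.1517]]
[278.5  31. ] [34. 41.] 90.0 [0.605  0.2835] [[0.5846, 0.296], [0.6227, 0.2988], [0.626, 0.2705], [0.5867, 0.2676]]
[275.7 112.4] [37.9 25.7] 4.4 [0.6091 0.2099] [[0.5896, 0.1973], [0.5899, 0.2223], [0.6281, 0.2223], [0.6288, 0.1972]]
[265.2 147.6] [36.7 24.5] 6.3 [0.6011 0.1737] [[0.5812, 0.1615], [0.5825, 0.187], [0.6207, 0.1857], [0.6204, 0.16]]
[501.    9.5] [19. 20.] 90.0 [0.8092 0.3162] [[0.7976, 0.323], [0.8159, 0.3243], [0.821, 0.3093], [0.8023, 0.3079]]
pos [0.5971 0.1281 0.1256] shift [ 41.8   6.  142.5] turn [-0.001  0.001 -0.005] yaw 1.6436
```

```bash
python3 -m creep '[[[0.62,22,4,10,0,0,0.073],[0.62,45,7.2,30,0,0,0.073],[0.62,45,7.2,70,0,0,0.073],[0.62,45,7.2,100,0,0,0.073],[0.62,45,7.2,100,0,0,0.073]]]' 30 >/dev/null;python3 -m creep '[[[0.62,0,0,0,0,0,0],[0.62,0,0,0,0,0,0]]]'|egrep pos; python3 -c "
from h import *
go([.601,.1737,-.017],np.pi/2)"
```

```text
position: [0.6029, 0.1755, 0.0284]
pos [0.6029 0.1755 0.0284] shift [-1.8 -2.1 45.4] turn [ 0.004 -0.001  0.001] yaw 1.5716
```

```bash
python3 -m creep '[[[0.62,-1.8,-2,12,0,0,0],[0.62,-1.8,-2,25,0,0,0],[0.62,-1.8,-2,36,0,0,0],[0.62,-1.8,-2,36,0,0,0]]]'|egrep 'pos|ft';python3 -m creep '[[[0.62,0,0,4,0,0,0],[0.62,0,0,8,0,0,0],[0.62,0,0,8,0,0,0]]]'|egrep 'pos|ft'; python3 -m creep '[[[0,0,0,0,0,0,0],[0,0,0,0,0,0,0],[0,0,0,0,0,0,0],[0,0,0,0,0,0,0],[0,0,0,0,0,0,0]]]'|egrep 'pos|ft|grip'; python3 -m creep '[[[0,0,0,-20,0,0,0],[0,0,0,-50,0,0,0],[0,0,0,-90,0,0,0],[0,0,0,-130,0,0,0],[0,0,0,-150,0,0,0]]]'|egrep 'pos|ft|grip';python3 -c "
from h import *
go([.498,-.342,.12],1.60)"
```

```text
position: [0.5972, 0.1731, -0.0127]
ft_force: [-1.2, -0.1, -0.9]
position: [0.5988, 0.1738, -0.0186]
ft_force: [0.7, -0.4, 0.1]
position: [0.5994, 0.1739, -0.0178]
ft_force: [0.3, 0.8, 1.6]
grip_width: 0.458
position: [0.6006, 0.1746, 0.1359]
ft_force: [0.6, -0.4, 0.0]
grip_width: 0.456
pos [0.6006 0.1746 0.1359] shift [-516.4 -103.8   14.8] turn [ 0.005 -0.001 -0.027] yaw 1.5729
```

```bash
python3 -m creep '[[[0,-30,-6,0,0,0,0],[0,-75,-15,0,0,0,0],[0,-120,-24,0,0,0,0],[0,-165,-33,0,0,0,0],[0,-210,-42,0,0,0,-0.027]]]'|egrep grip; python3 -m creep '[[[0,-45,-9,0,0,0,0],[0,-90,-18,0,0,0,0],[0,-135,-27,0,0,0,0],[0,-180,-36,0,0,0,0],[0,-220,-45,0,0,0,0]]]'|egrep grip; python3 -m creep '[[[0,-40,-8,0,0,0,0],[0,-76,-14,0,0,0,0],[0,-76,-14,30,0,0,0],[0,-76,-14,30,0,0,0]]]'|egrep grip; python3 -c "
from h import *
go([.498,-.3405,0],1.60)"
```

```text
grip_width: 0.459
grip_width: 0.456
grip_width: 0.455
pos [ 0.5037 -0.3335  0.0979] shift [-7.3 -5.3 97.9] turn [-0.006 -0.004 -0.003] yaw 1.5971
```

```bash
python3 -m creep '[[[0,-6,-4,30,0,0,0],[0,-6,-4,60,0,0,0],[0,-6,-4,85,0,0,0],[0,-6,-4,92,0,0,0],[0,-6,-4,92,0,0,0]]]'|egrep 'pos|ft|grip'; python3 -m creep '[[[0,0,0,2,0,0,0],[0,0,0,4,0,0,0],[0,0,0,4,0,0,0]]]'|egrep 'pos|ft|grip'
```

```text
position: [0.5033, -0.3384, 0.0096]
ft_force: [0.5, 0.8, -0.3]
grip_width: 0.456
position: [0.5039, -0.3402, 0.0069]
ft_force: [-0.8, 0.9, 0.3]
grip_width: 0.459
```

```bash
python3 -m creep '[[[0,0,0,3,0,0,0],[0,0,0,6,0,0,0],[0,0,0,7.5,0,0,0],[0,0,0,7.5,0,0,0]]]'|egrep 'pos|ft|grip'; python3 -m creep '[[[0.58,0,0,0,0,0,0],[0.58,0,0,0,0,0,0],[0.58,0,0,0,0,0,0],[0.58,0,0,0,0,0,0]]]'|egrep 'pos|ft|grip'; python3 -m creep '[[[0.62,0,0,-20,0,0,0],[0.62,0,0,-60,0,0,0],[0.62,0,0,-100,0,0,0],[0.62,0,0,-130,0,0,0],[0.62,30,6,-140,0,0,0]]]'|egrep 'pos|ft|grip';python3 -c "
from h import *
go([.605,.13,.12],1.57)"
```

```text
position: [0.5032, -0.3399, -0.0018]
ft_force: [-0.3, 0.2, -0.4]
grip_width: 0.458
position: [0.5034, -0.34, -0.0016]
ft_force: [-1.1, -0.3, 0.1]
grip_width: 0.578
position: [0.5087, -0.3158, 0.1426]
ft_force: [0.4, -0.4, -0.1]
grip_width: 0.62
pos [ 0.5087 -0.3158  0.1426] shift [443.8 105.8  20.1] turn [0.005 0.007 0.022] yaw 1.5923
```

Now back over the case, with a re-measure in case one was knocked.

```bash
python3 -m creep '[[[0.62,45,11,0,0,0,0.022],[0.62,90,22,0,0,0,0.022],[0.62,135,33,0,0,0,0.022],[0.62,180,44,0,0,0,0.022],[0.62,225,55,0,0,0,0.022]]]'>/dev/null; python3 -m creep '[[[0.62,45,11,0,0,0,0],[0.62,90,22,0,0,0,0],[0.62,135,33,0,0,0,0],[0.62,180,44,0,0,0,0],[0.62,205,48,20,0,0,0]]]'>/dev/null; python3 -m creep '[[[0.62,0,0,0,0,0,0],[0.62,0,0,0,0,0,0],[0.62,0,0,0,0,0,0]]]'|egrep pos;python3 -c "
from h import *
P,im=snap('wrist','w14.png')
for c in blobs(im,(40,80,40),(85,255,255),60):
  r=cv2.minAreaRect(c);b=[pt(P,*p,.034)[:2].round(4).tolist() for p in cv2.boxPoints(r)];print(np.round(r[0],1),np.round(r[1],1),round(r[2],1),pt(P,*r[0],.034)[:2].round(4),b)
go([.609,.2099,-.017],np.pi/2)
T,i=snap('top','t14.png')
for c in blobs(i,(40,80,40),(80,255,255),10):
  r=cv2.minAreaRect(c);print('top',np.round(r[0],1),np.round(r[1],1),pt(T,*r[0],.034)[:2].round(4),pt(T,*r[0],.05)[:2].round(4))
"
```

```text
position: [0.6039, 0.12, 0.1187]
[451.1 119.5] [ 72.7 127. ] 84.7 [0.7981 0.1946] [[0.7273, 0.2227], [0.8482, 0.234], [0.8733, 0.1647], [0.7437, 0.1518]]
[259.2  18.2] [37.2 43.2] 87.3 [0.6046 0.2829] [[0.5843, 0.2967], [0.6231, 0.2985], [0.6256, 0.2687], [0.5855, 0.2668]]
[263.5 102. ] [26. 39.] 90.0 [0.6092 0.2103] [[0.5901, 0.2223], [0.6281, 0.2224], [0.6289, 0.1981], [0.5898, 0.1979]]
pos [0.6041 0.1198 0.1189] shift [ 90.3   5.1 135.8] turn [0.001 0.001 0.004] yaw 1.5749
top [160.3 117.3] [32.4 14. ] [0.8551 0.3345] [0.8468 0.3306]
top [196.5  86.9] [11.4 19.8] [0.9555 0.2113] [0.9457 0.2092]
top [384.1 202.9] [14.4 11.3] [ 0.5063 -0.3445] [ 0.5033 -0.3384]
top [178.5 189.5] [13.  9.] [0.6054 0.284 ] [0.6009 0.2808]
top [203.  186.5] [13.  8.] [0.6083 0.2078] [0.6037 0.2057]
top [465. 162.] [6. 6.] [ 0.615  -0.6233] [ 0.6103 -0.6131]
top [196.6 139.2] [7.  3.5] [0.768  0.2201] [0.761  0.2179]
```

```bash
python3 -m creep '[[[0.62,45,2.5,0,0,0,0],[0.62,90,5,30,0,0,0],[0.62,90,5,60,0,0,0],[0.62,90,5,90,0,0,0],[0.62,90,5,90,0,0,0]]]' >/dev/null;python3 -m creep '[[[0.62,0,0,0,0,0,0],[0.62,0,0,0,0,0,0]]]'|egrep pos; python3 -c "
from h import *
go([.609,.2102,-.017],np.pi/2)"
```

```text
position: [0.6097, 0.2117, 0.0308]
pos [0.6097 0.2117 0.0308] shift [-1.5 -0.9 47.8] turn [ 0.004 -0.001  0.005] yaw 1.576
```

```bash
python3 -m creep '[[[0.62,-1.5,-0.5,14,0,0,0],[0.62,-1.5,-0.5,28,0,0,0],[0.62,-1.5,-0.5,38,0,0,0],[0.62,-1.5,-0.5,38,0,0,0]]]'|egrep 'pos|ft';python3 -m creep '[[[0.62,0,0,4,0,0,0],[0.62,0,0,8.5,0,0,0],[0.62,0,0,8.5,0,0,0]]]'|egrep 'pos|ft'; python3 -m creep '[[[0,0,0,0,0,0,0],[0,0,0,0,0,0,0],[0,0,0,0,0,0,0],[0,0,0,0,0,0,0],[0,0,0,0,0,0,0]]]'|egrep 'pos|ft|grip'; python3 -m creep '[[[0,0,0,-20,0,0,0],[0,0,0,-50,0,0,0],[0,0,0,-90,0,0,0],[0,0,0,-130,0,0,0],[0,0,0,-150,0,0,0]]]'|egrep 'pos|ft|grip';python3 -c "
from h import *
go([.592,-.339,.12],1.60)"
```

```text
position: [0.6055, 0.2097, -0.0122]
ft_force: [-0.2, 0.4, -0.6]
position: [0.607, 0.2106, -0.0187]
ft_force: [0.1, 0.3, -0.4]
position: [0.6076, 0.2107, -0.0178]
ft_force: [0.3, 0.4, 1.1]
grip_width: 0.459
position: [0.6088, 0.2115, 0.136]
ft_force: [0.2, 0.6, -0.6]
grip_width: 0.457
pos [0.6088 0.2115 0.136 ] shift [-550.4  -20.8   15.1] turn [ 0.005 -0.001 -0.022] yaw 1.578
```

```bash
python3 -m creep '[[[0,-30,-1,0,0,0,0],[0,-75,-3,0,0,0,0],[0,-120,-5,0,0,0,0],[0,-165,-7,0,0,0,0],[0,-210,-8,0,0,0,-0.022]]]'|egrep grip; python3 -m creep '[[[0,-45,-1,0,0,0,0],[0,-90,-3,0,0,0,0],[0,-135,-5,0,0,0,0],[0,-180,-7,0,0,0,0],[0,-220,-8,0,0,0,0]]]'|egrep grip; python3 -m creep '[[[0,-40,0,0,0,0,0],[0,-80,0,0,0,0,0],[0,-115,0,20,0,0,0],[0,-118,0,30,0,0,0],[0,-118,0,30,0,0,0]]]'|egrep grip; python3 -c "
from h import *
go([.592,-.339,0],1.60)"
```

```text
grip_width: 0.458
grip_width: 0.454
grip_width: 0.455
pos [ 0.6004 -0.3383  0.099 ] shift [-0.7 -8.  99. ] turn [-0.004 -0.002 -0.003] yaw 1.5971
```

```bash
python3 -m creep '[[[0,0,-6,30,0,0,0],[0,0,-6,60,0,0,0],[0,0,-6,85,0,0,0],[0,0,-6,90,0,0,0],[0,0,-6,90,0,0,0]]]'|egrep 'pos|ft|grip'; python3 -m creep '[[[0,0,0,3,0,0,0],[0,0,0,6,0,0,0],[0,0,0,8,0,0,0],[0,0,0,8,0,0,0]]]'|egrep 'pos|ft|grip'
```

```text
position: [0.5969, -0.3358, 0.0118]
ft_force: [0.3, 0.5, -0.7]
grip_width: 0.46
position: [0.5967, -0.3378, 0.0042]
ft_force: [-0.3, -0.9, 0.4]
grip_width: 0.453
```

```bash
python3 -m creep '[[[0,0,0,2,0,0,0],[0,0,0,4,0,0,0],[0,0,0,5,0,0,0],[0,0,0,5,0,0,0]]]'|egrep 'pos|ft|grip'; python3 -m creep '[[[0.58,0,0,0,0,0,0],[0.58,0,0,0,0,0,0],[0.58,0,0,0,0,0,0],[0.58,0,0,0,0,0,0]]]'|egrep 'pos|ft|grip'; python3 -m creep '[[[0.62,0,0,-20,0,0,0],[0.62,0,0,-60,0,0,0],[0.62,0,0,-100,0,0,0],[0.62,0,0,-130,0,0,0],[0.62,30,0,-140,0,0,0]]]'|egrep 'pos|ft|grip';python3 -c "
from h import *
go([.605,.20,.12],1.644)"
```

```text
position: [0.5964, -0.3376, -0.0014]
ft_force: [-0.1, 0.1, -0.8]
grip_width: 0.454
position: [0.5967, -0.3378, -0.001]
ft_force: [0.7, 0.1, -0.7]
grip_width: 0.575
position: [0.5964, -0.3141, 0.1433]
ft_force: [-0.3, -0.1, 0.7]
grip_width: 0.616
pos [ 0.5964 -0.3141  0.1433] shift [514.   19.6  19.9] turn [ 0.005  0.007 -0.052] yaw 1.5924
```

```bash
python3 -m creep '[[[0.62,45,2,0,0,0,-0.05],[0.62,90,4,0,0,0,-0.05],[0.62,135,6,0,0,0,-0.05],[0.62,180,8,0,0,0,-0.05],[0.62,225,10,0,0,0,-0.05]]]'>/dev/null; python3 -m creep '[[[0.62,45,4,0,0,0,0],[0.62,90,8,0,0,0,0],[0.62,135,14,0,0,0,0],[0.62,180,20,0,0,0,0],[0.62,225,26,0,0,0,0]]]'>/dev/null; python3 -m creep '[[[0.62,40,0,10,0,0,0],[0.62,55,0,20,0,0,0],[0.62,55,0,20,0,0,0],[0.62,55,0,20,0,0,0],[0.62,55,0,20,0,0,0]]]'|egrep pos;python3 -c "
from h import *
P,im=snap('wrist','w15.png')
for c in blobs(im,(40,80,40),(85,255,255),60):
  r=cv2.minAreaRect(c);b=[pt(P,*p,.034)[:2].round(4).tolist() for p in cv2.boxPoints(r)];print(np.round(r[0],1),np.round(r[1],1),round(r[2],1),pt(P,*r[0],.034)[:2].round(4),b)
go([.605,.2835,-.017],1.64)
"
```

```text
position: [0.6042, 0.1956, 0.1192]
[443.2 209.1] [ 62. 137.] 88.7 [0.8099 0.1895] [[0.7273, 0.2166], [0.8725, 0.2309], [0.8979, 0.1605], [0.7428, 0.1451]]
[490.  71.] [56. 42.] 90.0 [0.8182 0.3306] [[0.7911, 0.3528], [0.8304, 0.3558], [0.8468, 0.3073], [0.8053, 0.3041]]
[265.  102.5] [26.4 38.8] 87.9 [0.6047 0.2856] [[0.5843, 0.2957], [0.622, 0.2998], [0.6255, 0.2754], [0.5868, 0.2711]]
pos [0.6042 0.1957 0.1193] shift [ 87.6   7.3 136.2] turn [0.001 0.001 0.006] yaw 1.646
```

```bash
python3 -m creep '[[[0.62,45,3.5,0,0,0,-0.02],[0.62,89,7,30,0,0,-0.02],[0.62,89,7,60,0,0,-0.02],[0.62,89,7,90,0,0,-0.02],[0.62,89,7,90,0,0,-0.02]]]' >/dev/null;python3 -m creep '[[[0.62,0,0,0,0,0,0],[0.62,0,0,0,0,0,0]]]'|egrep pos; python3 -c "
from h import *
go([.6047,.2853,-.017],1.665)"
```

```text
position: [0.6049, 0.2875, 0.0313]
pos [0.6049 0.2875 0.0313] shift [-2.2 -0.6 48.2] turn [ 0.003 -0.001  0.003] yaw 1.6679
```

```bash
python3 -m creep '[[[0.62,-2,-0.5,14,0,0,0],[0.62,-2,-0.5,28,0,0,0],[0.62,-2,-0.5,38,0,0,0],[0.62,-2,-0.5,38,0,0,0]]]'|egrep 'pos|ft';python3 -m creep '[[[0.62,0,0,4,0,0,0],[0.62,0,0,9,0,0,0],[0.62,0,0,9,0,0,0]]]'|egrep 'pos|ft'; python3 -m creep '[[[0,0,0,0,0,0,0],[0,0,0,0,0,0,0],[0,0,0,0,0,0,0],[0,0,0,0,0,0,0],[0,0,0,0,0,0,0]]]'|egrep 'pos|ft|grip'; python3 -m creep '[[[0,0,0,-20,0,0,0],[0,0,0,-50,0,0,0],[0,0,0,-90,0,0,0],[0,0,0,-130,0,0,0],[0,0,0,-150,0,0,0]]]'|egrep 'pos|ft|grip';python3 -c "
from h import *
go([.55,-.286,.12],1.60)"
```

```text
position: [0.601, 0.2848, -0.0118]
ft_force: [0.2, -0.9, -0.5]
position: [0.6023, 0.2858, -0.0188]
ft_force: [-0.3, 0.2, -0.2]
position: [0.603, 0.286, -0.0178]
ft_force: [0.7, -0.4, 1.1]
grip_width: 0.457
position: [0.604, 0.287, 0.1361]
ft_force: [0.7, 0.1, -0.1]
grip_width: 0.456
pos [0.604  0.287  0.1361] shift [-564.9 -110.5   14.6] turn [ 0.005 -0.002  0.07 ] yaw 1.6699
```

```bash
python3 -m creep '[[[0,-30,-6,0,0,0,0.02],[0,-75,-15,0,0,0,0.04],[0,-120,-24,0,0,0,0.07],[0,-165,-33,0,0,0,0.07],[0,-210,-41,0,0,0,0.07]]]'|egrep grip; python3 -m creep '[[[0,-45,-6,0,0,0,0],[0,-90,-12,0,0,0,0],[0,-135,-18,0,0,0,0],[0,-180,-24,0,0,0,0],[0,-225,-29,0,0,0,0]]]'|egrep grip; python3 -m creep '[[[0,-40,-5,0,0,0,0],[0,-80,-10,0,0,0,0],[0,-125,-14,20,0,0,0],[0,-132,-15,30,0,0,0],[0,-132,-15,30,0,0,0]]]'|egrep grip; python3 -m creep '[[[0,0,0,0,0,0,0]]]' >/dev/null; python3 -c "
from h import *
go([.55,-.286,0],1.60)"
```

```text
grip_width: 0.454
grip_width: 0.459
grip_width: 0.461
pos [ 0.5493 -0.2834  0.1018] shift [ -2.8   0.6 101.8] turn [-0.    -0.002  0.001] yaw 1.6013
```

```bash
python3 -m creep '[[[0,-2,0,30,0,0,0],[0,-2,0,60,0,0,0],[0,-2,0,85,0,0,0],[0,-2,0,93,0,0,0],[0,-2,0,93,0,0,0]]]'|egrep 'pos|ft|grip'; python3 -m creep '[[[0,0,0,3,0,0,0],[0,0,0,6,0,0,0],[0,0,0,8,0,0,0],[0,0,0,8,0,0,0]]]'|egrep 'pos|ft|grip'
```

```text
position: [0.5493, -0.2852, 0.0086]
ft_force: [-0.4, 0.4, -0.3]
grip_width: 0.455
position: [0.5492, -0.2874, 0.0012]
ft_force: [0.7, -0.7, 0.6]
grip_width: 0.456
```

```bash
python3 -m creep '[[[0,0,0,1.5,0,0,0],[0,0,0,2.5,0,0,0],[0,0,0,2.5,0,0,0]]]'|egrep 'pos|ft|grip'; python3 -m creep '[[[0.58,0,0,0,0,0,0],[0.58,0,0,0,0,0,0],[0.58,0,0,0,0,0,0],[0.58,0,0,0,0,0,0]]]'|egrep 'pos|ft|grip'; python3 -m creep '[[[0.62,0,0,-20,0,0,0],[0.62,0,0,-60,0,0,0],[0.62,0,0,-100,0,0,0],[0.62,0,0,-140,0,0,0],[0.62,0,0,-180,0,0,0]]]'|egrep 'pos|ft|grip';python3 -m creep '[[[0.62,45,-20,0,0,0,0],[0.62,90,-40,0,0,0,0],[0.62,135,-60,0,0,0,0],[0.62,180,-80,0,0,0,0],[0.62,180,-80,0,0,0,0]]]'|egrep 'time|pos|ft|grip';python3 -c "
from h import *
T,i=snap('top','t16.png');S,j=snap('scene','s16.png')
for c in blobs(i,(40,80,40),(80,255,255),10):
  r=cv2.minAreaRect(c);print('green',np.round(r[0],1),np.round(r[1],1),pt(T,*r[0],.05)[:2].round(4))
for c in blobs(i,(3,120,40),(20,255,255),8): print('orange/wood',cv2.boundingRect(c))
A=cv2.resize(i[60:310,90:490],(800,500),interpolation=cv2.INTER_CUBIC)
cv2.imwrite('pics/fin.png',A)"
```

```text
position: [0.5489, -0.2873, -0.0018]
ft_force: [0.3, 0.6, -1.1]
grip_width: 0.454
position: [0.5491, -0.2873, -0.0015]
ft_force: [0.5, 0.7, 0.1]
grip_width: 0.574
position: [0.5489, -0.2871, 0.1802]
ft_force: [0.3, 0.7, 0.3]
grip_width: 0.618
time: 58.85
position: [0.4621, -0.1031, 0.1788]
ft_force: [-0.3, -0.3, 0.2]
grip_width: 0.62
green [200.6 111.4] [60.8 20.4] [0.8562 0.2003]
green [160.3 117.3] [32.4 14. ] [0.8468 0.3306]
green [465. 162.] [6. 6.] [ 0.6103 -0.6131]
orange/wood (256, 192, 54, 42)
orange/wood (169, 169, 55, 39)
orange/wood (160, 256, 26, 14)
orange/wood (164, 174, 6, 34)
orange/wood (339, 118, 15, 16)
orange/wood (253, 116, 8, 9)
orange/wood (92, 235, 7, 14)
orange/wood (185, 166, 22, 5)
```

View pics/fin.png

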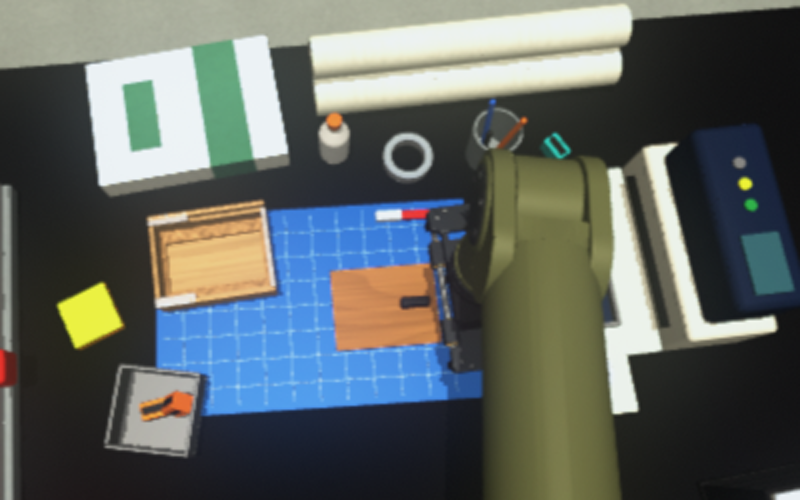

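The case is empty at (210,255), the lid is flat on the mat at (385,308), and both orange cartridges are in the bin at (168,406). The arm hides the tray, so I'll move it aside and check the tray and dial by numbers.

```bash
python3 -m creep '[[[0.62,45,0,-10,0,0,0],[0.62,90,0,-20,0,0,0],[0.62,135,0,-20,0,0,0],[0.62,180,0,-20,0,0,0],[0.62,225,0,-20,0,0,0]]]'|egrep 'pos';python3 -c "
from h import *
T,i=snap('top','t17.png');S,j=snap('scene','s17.png')
for n,Q,k in(('top',T,i),('scene',S,j)):
 for c in blobs(k,(40,80,40),(85,255,255),10):
  r=cv2.minAreaRect(c);p=pt(Q,*r[0],.05)
  if -.42<p[1]<0: print(n,np.round(r[0],1),np.round(r[1],1),p[:2].round(4))
 for c in blobs(k,(170,100,100),(180,255,255),2)+blobs(k,(0,100,100),(4,255,255),2):
  r=cv2.minAreaRect(c);p=pt(Q,*r[0],.022)
  if -.36<p[1]<-.26 and p[0]<.45: d=p[:2]-[.377,-.3235];print(n,'mark',p[:2],np.arctan2(d[1],d[0]))
# bright pixels inside skirt in scene: pointer on skirt/bar
u,v=proj(T,[.377,-.3235,.056]);x=cv2.cvtColor(i,cv2.COLOR_BGR2GRAY)
for dy in range(-9,10,1): print(' '.join('%3d'%x[int(v)+dy,int(u)+dx] for dx in range(-10,11)))
"
```

```text
position: [0.4584, 0.1156, 0.1988]
top [383.7 202.9] [14.8 11.9] [ 0.5036 -0.3373]
top [364.3 190. ] [14.8 10.9] [ 0.5489 -0.2849]
top [385.4 180.8] [14.7 11. ] [ 0.5719 -0.3544]
top [366.8 134.2] [14.1 12. ] [ 0.7298 -0.3226]
scene [ 91.1 284.7] [22.1 15.3] [ 0.5803 -0.3582]
scene [ 92.  255.1] [20.7 14.6] [ 0.512  -0.3405]
scene [119.7 261.5] [21.2 14. ] [ 0.5563 -0.2876]
222 232 222 217 223 222 238 240 240 240 240 240 240 240 240 240 240 240 240 240 240
203 214 229 223 227 226 227 228 228 231 237 240 240 240 239 239 240 240 240 240 240
228 223 224 196 147 130 119 115 118 155 206 229 237 240 238 237 239 240 240 240 240
223 194 134  90  69  64  62  62  62  73 101 154 209 234 239 238 237 238 240 240 240
125  86  66  59  60  62  60  58  57  58  60  75 123 196 233 239 237 236 240 240 240
 78  59  59  71  94 106  88  66  60  58  57  58  69 120 195 233 239 240 240 240 240
117  80  67 108 169 189 158 113  88  66  60  57  58  68 120 204 238 240 240 240 240
186 117  76 135 205 224 211 193 157 108  84  68  59  58  80 174 232 240 239 239 240
113  88  72 121 174 200 221 225 209 186 151 108  82
[... 172 characters left out ...]
 131 119 182 231 238 239 240
 58  57  59  60  63  65  69  76  98 134 156 160 159 156 151 147 159 192 227 239 240
 58  57  57  57  58  60  62  65  68  75  92 125 149 155 156 154 155 178 223 238 239
 57  57  58  58  58  58  58  59  62  63  66  74  89 120 145 153 162 195 231 239 240
 58  58  57  57  57  58  57  58  57  59  60  62  65  72  86 127 177 222 238 240 240
 65  57  57  57  57  58  57  57  57  57  58  58  60  62  73 130 208 237 240 240 239
 88  59  57  57  57  57  57  57  57  57  56  57  57  60  88 164 227 239 240 240 240
150  85  61  57  57  57  57  58  57  57  57  58  61  83 144 213 238 240 240 239 240
216 156 100  70  61  58  58  58  58  59  60  73  93 144 212 237 240 240 240 239 239
```

All three greens are in the tray, but the second has shifted about 2.5 cm from where I put it (0.597, -0.338). That is probably the expected knock. I'll look at it from above to see whether it still stands flat and clear of the wall.

```bash
python3 -m creep '[[[0.62,-45,10,0,0,0,0],[0.62,-90,20,0,0,0,0],[0.62,-135,30,0,0,0,0],[0.62,-180,40,0,0,0,0],[0.62,-225,50,0,0,0,0]]]'>/dev/null;python3 -m creep '[[[0.62,-45,12,0,0,0,0],[0.62,-90,24,0,0,0,0],[0.62,-135,36,0,0,0,0],[0.62,-180,45,0,0,0,0],[0.62,-210,50,0,0,0,0]]]'>/dev/null;python3 -m creep '[[[0.62,-10,0,0,0,0,0],[0.62,-10,0,30,0,0,0],[0.62,-10,0,30,0,0,0],[0.62,-10,0,30,0,0,0]]]'|egrep 'pos';python3 -c "
from h import *
P,im=snap('wrist','w18.png');print(P['pose'][:3,3])
for c in blobs(im,(40,80,40),(85,255,255),60):
  r=cv2.minAreaRect(c);b=[pt(P,*p,.05)[:2].round(4).tolist() for p in cv2.boxPoints(r)];print(np.round(r[0],1),np.round(r[1],1),round(r[2],1),pt(P,*r[0],.05)[:2].round(4),b)
for x in(.52,.55,.57,.59,.62):
  q=[im[int(v),int(u)].tolist() for u,v in (proj(P,[x,y,.038]) for y in np.arange(-.385,-.34,.004))];print(x,[sum(k)//3 for k in q])
go([.575,-.355,.1],1.6)"
```

```text
position: [0.5696, -0.3263, 0.1678]
[ 0.56826069 -0.25179435  0.36694812]
[242.  150.5] [23. 34.] 90.0 [ 0.5499 -0.2877] [[0.5303, -0.2752], [0.5692, -0.274], [0.57, -0.3004], [0.5302, -0.3016]]
[204.5 191.5] [25. 35.] 90.0 [ 0.5053 -0.3381] [[0.4849, -0.3233], [0.5265, -0.322], [0.5263, -0.3533], [0.4836, -0.3545]]
[260.5 207. ] [24. 33.] 90.0 [ 0.5735 -0.3557] [[0.553, -0.3411], [0.593, -0.3399], [0.5944, -0.3708], [0.5535, -0.372]]
0.52 [198, 159, 110, 69, 66, 64, 64, 81, 95, 121, 122, 115]
0.55 [201, 187, 117, 81, 69, 64, 64, 63, 64, 64, 65, 65]
0.57 [200, 183, 106, 105, 162, 164, 158, 98, 86, 80, 69, 63]
0.59 [199, 196, 117, 94, 149, 161, 160, 120, 92, 68, 67, 60]
0.62 [197, 195, 123, 96, 68, 60, 61, 61, 59, 59, 59, 58]
pos [ 0.5704 -0.3264  0.169 ] shift [-28.7   3.7  69. ] turn [ 0. -0.  0.] yaw 1.6004
```

It stands upright but right at the tray's back wall (top edge y≈-0.370, wall -0.3685). I'll grip it again and bring it back by 17 mm.

```bash
python3 -m creep '[[[0.56,-27,2.5,30,0,0,0],[0.56,-27,2.5,60,0,0,0],[0.56,-27,2.5,90,0,0,0],[0.56,-27,2.5,115,0,0,0],[0.56,-27,2.5,115,0,0,0]]]' 30 >/dev/null;python3 -m creep '[[[0.56,0,0,0,0,0,0],[0.56,0,0,0,0,0,0]]]'|egrep 'pos|grip'; python3 -c "
from h import *
go([.5737,-.353,0],1.60)"
```

```text
position: [0.5753, -0.3542, 0.0563]
grip_width: 0.557
pos [ 0.5753 -0.3542  0.0563] shift [ 1.4 -1.7 56.3] turn [0.003 0.002 0.   ] yaw 1.6002
```

```bash
python3 -m creep '[[[0.56,1.4,-1,15,0,0,0],[0.56,1.4,-1,30,0,0,0],[0.56,1.4,-1,42,0,0,0],[0.56,1.4,-1,42,0,0,0]]]'|egrep 'pos|ft';python3 -m creep '[[[0.56,1,0,5,0,0,0],[0.56,1,0,9,0,0,0],[0.56,1,0,13,0,0,0],[0.56,1,0,13,0,0,0]]]'|egrep 'pos|ft';python3 -m creep '[[[0,0,0,0,0,0,0],[0,0,0,0,0,0,0],[0,0,0,0,0,0,0],[0,0,0,0,0,0,0],[0,0,0,0,0,0,0]]]'|egrep 'pos|ft|grip'
```

```text
position: [0.5703, -0.3512, 0.0081]
ft_force: [0.1, 0.7, -0.3]
position: [0.5722, -0.3511, -0.0021]
ft_force: [0.6, -0.3, 0.0]
position: [0.5727, -0.3514, -0.0013]
ft_force: [0.3, -0.3, 1.4]
grip_width: 0.453
```

```bash
python3 -m creep '[[[0,0,0,-6,0,0,0],[0,6,5,-6,0,0,0],[0,12,10,-6,0,0,0],[0,17,15,-6,0,0,0],[0,17,15,-6,0,0,0]]]'|egrep 'grip';python3 -m creep '[[[0,0,0,2,0,0,0],[0,0,0,5,0,0,0],[0,0,0,5.5,0,0,0],[0,0,0,5.5,0,0,0]]]'|egrep 'pos|ft|grip';python3 -m creep '[[[0.56,0,0,0,0,0,0],[0.56,0,0,0,0,0,0],[0.56,0,0,0,0,0,0],[0.56,0,0,0,0,0,0]]]'|egrep 'pos|ft|grip'; python3 -m creep '[[[0.56,0,0,-20,0,0,0],[0.56,0,0,-60,0,0,0],[0.56,0,0,-100,0,0,0],[0.56,0,0,-150,0,0,0],[0.56,0,0,-170,0,0,0]]]' >/dev/null;python3 -m creep '[[[0.56,0,0,0,0,0,0],[0.56,0,0,0,0,0,0]]]'|egrep pos;python3 -c "
from h import *
P,im=snap('wrist','w19.png')
for c in blobs(im,(40,80,40),(85,255,255),60):
  r=cv2.minAreaRect(c);b=[pt(P,*p,.05)[:2].round(4).tolist() for p in cv2.boxPoints(r)];print(np.round(r[0],1),np.round(r[1],1),round(r[2],1),pt(P,*r[0],.05)[:2].round(4))
"; python3 -m creep '[[[0.56,45,-15,0,0,0,0],[0.56,90,-30,0,0,0,0],[0.56,135,-45,0,0,0,0],[0.56,180,-60,0,0,0,0],[0.56,225,-70,0,0,0,0]]]' >/dev/null; python3 -m creep '[[[0.56,45,-10,0,0,0,0],[0.56,90,-20,0,0,0,0],[0.56,135,-20,0,0,0,0],[0.56,180,-20,0,0,0,0],[0.56,180,-20,0,0,0,0]]]' |egrep 'time|pos|ft'; python3 -c "
from h import *
T,i=snap('top','t20.png')
for c in blobs(i,(40,80,40),(85,255,255),10):
  r=cv2.minAreaRect(c);p=pt(T,*r[0],.05)
  if -.42<p[1]<-.2: print(np.round(r[1],1),p[:2].round(4))
a=cv2.imread('pics/t17.png');d=cv2.absdiff(a,i).max(2)
u,v=proj(T,[.377,-.3235,.03]);print('dial diff',d[int(v)-12:int(v)+12,int(u)-12:int(u)+12].max())
for c in blobs(i,(6,80,60),(20,255,255),300): print(cv2.boundingRect(c))
for c in blobs(i,(3,150,80),(14,255,255),8): print('o',cv2.boundingRect(c))"
```

```text
grip_width: 0.455
position: [0.5867, -0.3342, -0.0012]
ft_force: [0.8, -0.7, -0.1]
grip_width: 0.454
position: [0.5869, -0.3338, -0.0011]
ft_force: [0.3, 0.8, -0.6]
grip_width: 0.555
position: [0.5868, -0.3338, 0.1688]
[227.1 143.4] [23.9 36. ] 88.2 [ 0.5501 -0.2877]
[190.5 185. ] [24. 37.] 90.0 [ 0.506  -0.3383]
[258.5 188. ] [24. 33.] 90.0 [ 0.5878 -0.3397]
time: 66.05
position: [0.4831, 0.0759, 0.1677]
ft_force: [-0.4, -0.1, 1.2]
[14.9 11.8] [ 0.586  -0.3388]
[14.8 11.9] [ 0.5036 -0.3373]
[14.8 10.9] [ 0.5489 -0.2849]
[14.1 10.6] [ 0.7282 -0.3207]
dial diff 2
(164, 161, 62, 51)
(282, 192, 28, 40)
o (283, 193, 26, 38)
o (170, 256, 16, 12)
o (253, 117, 8, 7)
o (339, 119, 15, 15)
```

```bash
python3 -c "
from bench import ctrl
print(ctrl.close_job())"
```

```text
the job is handed in; nothing more can be done
None
```

The job is done and handed in at about 66 s on the robot's clock.

- **Spent cartridges:** both orange ones are in the grey bin and none is left in the tray, as the last top pictures show.
- **Dial:** I turned it by +2.155 rad. The close-up afterwards showed the pointer on the red mark, within about 0.02 rad. A later top view still has the bar pointing that way.
- **Lid:** I tilted it over the lip, slid it about 65 mm clear of the rails and laid it right way up and flat on the mat (x 0.45–0.57, y -0.11 to 0.05).
- **Green cartridges:** three were in the case, and all three stand in the tray in one layer. Their centres are (0.504, -0.337), (0.549, -0.285) and (0.586, -0.339). The case is empty.

These did not go as planned or did not agree:

- **Reported TCP:** the real fingertips sit about 30 mm above the reported TCP. My first two grasps of a spent cartridge closed above it, empty. I corrected for this in every later move.
- **Shifted cartridge:** after I placed the second green cartridge, it moved about 3 cm, up to the tray's back wall, probably the announced knock. I gripped it again and set it back, and the wrist and top views then agreed on its place to 2 mm.
- **Bystanders:** I did not measure them one by one. They look in place in the last picture I viewed.

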